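# Peg the pocket cups to dry and right the powder bottles

## Robot

A 7-joint arm with a two-finger parallel gripper is mounted at the origin on the work surface. World frame = base frame: x ahead of the robot, y to its left, z up, the work surface at z = 0. Lengths are in m, angles in rad, forces in N, time in s.
With the tool pointing down it reaches from about 0.425 to 0.875 m from the base axis. Payload 4.7 kg.
Tool frame: the origin (TCP) lies on the centre line of the jaws, within the pads' length; the fingertips stand 14 mm ahead of it and the grasp point (between the pads) lies 5 mm behind it; z points along the fingers, y is the line along which they close (so a half turn about z gives the same grasp; the last joint's range is limited). The gripper opens to 87 mm and grips with 3 to 60 N. Pads are 19 mm wide; open, the fingers measure 117 mm over their backs; the gripper's body (75 mm by 190 mm) begins 51 mm behind the grasp point.
Start: joints at [1.322, 0.321, -0.07, 1.45, 0.023, 1.371, -0.057], TCP at [0.169, -0.628, 0.237] pointing down, gripper open.
Joint ranges: [-2.86, 2.86], [-0.3, 2.09], [-1.38, 1.24], [0.06, 2.45], [-1.56, 4.7], [0.09, 2.05], [-2.69, 2.69]. Speed limits (rad/s): [2.57, 2.57, 3.14, 3.14, 3.14, 3.14, 3.14].

## Interface

Orientations are given as a rotation vector (axis times angle).
In Python, from bench import ctrl gives the robot as it stands.
- The arm moves only by the tool send_rows, never from a script. Its argument "steps" is a list of rows, each an object of numbers: "tx", "ty", "tz": the shift along the tool's x, y, z in units of 60 mm (1.0 is 60 mm); "turn": the turn about the tool's z in units of 8 degrees (1.0 is 8 degrees); "grip": the opening, from 0 (shut) to 1 (fully open). A call has 1 to 12 rows; each row shifts and turns the commanded pose from where the row before left it, along the tool's axes as they then stand; what a row does not reach is not made up. A row lasts 1/8 s, in which the tool goes at most 62.5 mm and 10.7 degrees, less where a joint would pass 70% of its speed; a pose out of reach is approached as far as the arm can. A call is refused whole if a number of a shift passes 1 or a number of a turn 1, either way. A call with a gripper value outside its range is refused whole. The fingers move at their own pace and stop on an object; "newtons" is the grip in N (left out, the last holds). Time passes only in rows, so rows that do not move let the fingers close. It gives the time, the measured TCP pose, the force, the opening and the grip force at its end, in the units of the state.
- ctrl.get_state(): the state, without advancing time (a new reading comes with each control period).
- ctrl.get_image(name): name is "side" or "top"; returns a dict with "pixels" (384x512x3 uint8, red, green, blue), "K" (3x3 intrinsics, pixels), "cam_to_world" (4x4, takes a point from camera to world coordinates). Camera axes: x right, y down, z forward; pixel columns grow to the right and rows downward; lengths in m; the calibration is good to about 2 mm. A picture is of the moment at which its call begins. There is no depth.
- ctrl.close_job(): hands the job in; it is judged then, once.
The state is a dict: "time": time; "joint_positions": joint angles; "qd": joint speeds; "joint_torque": joint torques, N m; "position": TCP position; "tool_rot": TCP orientation; "ft_force": force on the tool from outside, world axes, zero at the start; "torque": the same for the moment, N m; "grip_width": opening from 0.0 (shut) to 1.0 (fully open); "grip_force": force on a finger pad.
Only numpy, scipy, OpenCV 4.12 (cv2) and the standard library are available. Lean on these libraries where they do the work, as an engineer would, in place of code of your own. Each camera call takes 0.05 s, during which the arm holds its last target. There are 200 camera calls.

## Task

The rinsed tin pocket cups and the toppled powder bottles are strewn over the carrom shelf. Turn every cup upside down over a drying peg of its own, fully down with its rim on the brass collar, and stand every bottle upright, cap up, on the low brass-edged ledge, in any order. Leave the horn coin, the queen, the striker and the propped-open case as they are.

Things in the scene. Friction and masses are not known exactly. Their poses are not given: they have to be found in the camera images.
- cup0: Tin pocket cup (may be absent), grey, brass line round its mouth: 52 x 52 mm square with bevelled corners (flats 34 mm wide), 80 mm long, walls 3 mm, 46 mm wide inside, floor 4 mm thick. Origin at its centre, 40 mm from either end; +z points out of the mouth, x and y are normal to flat sides. Starts lying on a flat side, mouth towards the robot.
- cup1: Tin pocket cup (may be absent), grey, brass line round its mouth: 52 x 52 mm square with bevelled corners (flats 34 mm wide), 80 mm long, walls 3 mm, 46 mm wide inside, floor 4 mm thick. Origin at its centre, 40 mm from either end; +z points out of the mouth, x and y are normal to flat sides. Starts lying on a flat side, mouth towards the robot.
- cup2: Tin pocket cup, grey, brass line round its mouth: 52 x 52 mm square with bevelled corners (flats 34 mm wide), 80 mm long, walls 3 mm, 46 mm wide inside, floor 4 mm thick. Origin at its centre, 40 mm from either end; +z points out of the mouth, x and y are normal to flat sides. Starts standing on the table on its floor, mouth up.
- bottle0: Powder bottle (may be absent), closed: white square body 44 x 44 x 90 mm with a green band, round red cap 34 mm across, 30 mm long; 120 mm tall in all. Origin at mid height, 60 mm from the foot; +z points to the cap, x and y are normal to the flat sides. Starts lying on a side, foot towards the robot.
- bottle1: Powder bottle (may be absent), closed: white square body 44 x 44 x 90 mm with a green band, round red cap 34 mm across, 30 mm long; 120 mm tall in all. Origin at mid height, 60 mm from the foot; +z points to the cap, x and y are normal to the flat sides. Starts lying on a side, foot towards the robot.
- bottle2: Powder bottle (may be absent), closed: white square body 44 x 44 x 90 mm with a green band, round red cap 34 mm across, 30 mm long; 120 mm tall in all. Origin at mid height, 60 mm from the foot; +z points to the cap, x and y are normal to the flat sides. Starts lying on a side, foot towards the robot.
- stand: Fixed drying stand: wooden foot 100 (x) x 330 (y) x 12 mm, carrying three upright drying pegs in a row along its y, 110 mm apart. Origin at the centre of its underside.
- peg0 (a point): Drying peg 0: centre of the top face of its brass collar (74 mm across, 20 mm above the table), where a cup's rim rests. The peg, 28 mm thick with a tapered end, rises 58 mm above this point; z up.
- peg1 (a point): Drying peg 1: centre of the top face of its brass collar (74 mm across, 20 mm above the table), where a cup's rim rests. The peg, 28 mm thick with a tapered end, rises 58 mm above this point; z up.
- peg2 (a point): Drying peg 2: centre of the top face of its brass collar (74 mm across, 20 mm above the table), where a cup's rim rests. The peg, 28 mm thick with a tapered end, rises 58 mm above this point; z up.
- ledge: Fixed low teak ledge with a flush brass edge, 110 (x) x 340 (y) x 15 mm high, flat on top. Origin at the centre of its underside; z up.
- horn_coin: Polished horn coin, 32 mm across, 8 mm thick, lying on the ledge near its +y end (150 mm from the ledge's middle). Origin under its centre. A bystander.
- queen: Red queen coin, 32 mm across, 8 mm thick, lying on the shelf beyond the gap between stand and ledge. Origin under its centre. A bystander.
- striker: Milky white striker, 41 mm across, 10 mm thick, inside the rosewood case (140 x 170 x 60 mm, at the left of the shelf, hinge on its far left side). Origin under its centre. A bystander.
- case_lid (a joint): Hinged lid of the rosewood case, rad: 0 shut, about 1.3 to 1.6 propped open at the start. A bystander.
Mind the look-alikes: they are no part of the job. Leave any pink, purple or turquoise look-alike of the cup0 alone.

How it is judged:
By the outcome, as a careful person would: the job done as asked, in the order asked, and still so for the second after the job is handed in, with the robot touching nothing.
Of cup0, cup1 only 1 to 2 are there at a start; the rules pass over those that are not, and their reading is None.
Of bottle0, bottle1, bottle2 only 2 to 3 are there at a start; the rules pass over those that are not, and their reading is None.
At some moment in a run one of cup0, cup1, cup2 may be knocked a few centimetres aside while the robot is not near it.
It also fails if it takes over 210 s, if anything falls off the work surface, if the arm or the gripper's body presses on something with over 40 N, if the wrist force passes 120 N, or if a joint passes its speed limit or range.

## Working session

There is one attempt and no reset: what is moved stays moved. The work goes in short steps, Python scripts to look and compute and a tool call to move; the robot and the scene stay as the last step left them, time stands still between calls to the robot, and variables do not carry over. Pictures are saved under pics/ and viewed, at most 14 in all, crops included, and the job is handed in when it is done.

Besides the shell and the picture viewer there is one more tool, called after ">>>" by a JSON object that holds its "api" and its "payload". send_rows: Moves the arm, as the interface text tells. Its arguments: {"type":"object","properties":{"steps":{"type":"array"},"newtons":{"type":"number"}},"required":["steps"]}

```bash
mkdir -p pics; ls
cat > h.py <<'E'
import numpy as np, cv2
from bench import ctrl
from scipy.spatial.transform import Rotation as R
def img(n,save=None):
    d=ctrl.get_image(n); 
    d={k:np.array(v) for k,v in d.items()}
    if save: cv2.imwrite('pics/'+save,cv2.resize(d['pixels'][:,:,::-1],(800,600),interpolation=cv2.INTER_CUBIC))
    return d
def ray(d,u,v):
    T=d['cam_to_world']; r=T[:3,:3]@np.linalg.inv(d['K'])@[u,v,1]; return T[:3,3],r/np.linalg.norm(r)
def onz(d,u,v,z):
    o,r=ray(d,u,v); return o+r*(z-o[2])/r[2]
def proj(d,p):
    T=np.linalg.inv(d['cam_to_world']); q=d['K']@(T[:3,:3]@np.array(p)+T[:3,3]); return q[:2]/q[2]
E
python3 - <<'E'
from h import *
np.set_printoptions(precision=4,suppress=True)
for n in('top','side'):
    d=img(n,n+'0.png'); np.savez(n+'0.npz',**d); print(n,d['K'],d['cam_to_world'])
print(ctrl.get_state())
E
```

```text
pics
top [[426.2999   0.     260.939 ]
 [  0.     426.2999 194.5568]
 [  0.       0.       1.    ]] [[-0.0032 -0.9987  0.0517  0.4055]
 [-0.9997  0.0045  0.0253  0.102 ]
 [-0.0255 -0.0516 -0.9983  1.2911]
 [ 0.      0.      0.      1.    ]]
side [[437.7401   0.     256.1247]
 [  0.     437.7401 185.2334]
 [  0.       0.       1.    ]] [[-0.9974 -0.057   0.0431  0.3758]
 [-0.0713  0.7555 -0.6512  1.097 ]
 [ 0.0045 -0.6526 -0.7577  1.2451]
 [ 0.      0.      0.      1.    ]]
{'time': 0.1, 'joint_positions': array([ 1.3221,  0.3217, -0.0701,  1.4515,  0.0226,  1.3708, -0.0569]), 'qd': array([ 0.0011, -0.0016,  0.0011, -0.003 ,  0.0001, -0.0018, -0.001 ]), 'joint_torque': array([  0.0002, -49.2573,  -0.4055, -31.3397,  -0.064 ,   0.0395,
         0.0001]), 'position': array([ 0.1687, -0.6272,  0.2356]), 'tool_rot': array([-3.1128, -0.4114,  0.0005]), 'ft_force': array([ 0.2993, -0.7197, -0.1215]), 'torque': array([ 0.0055, -0.0016,  0.0094]), 'grip_force': 0.0, 'grip_width': 1.000350107567875}
```

View pics/top0.png

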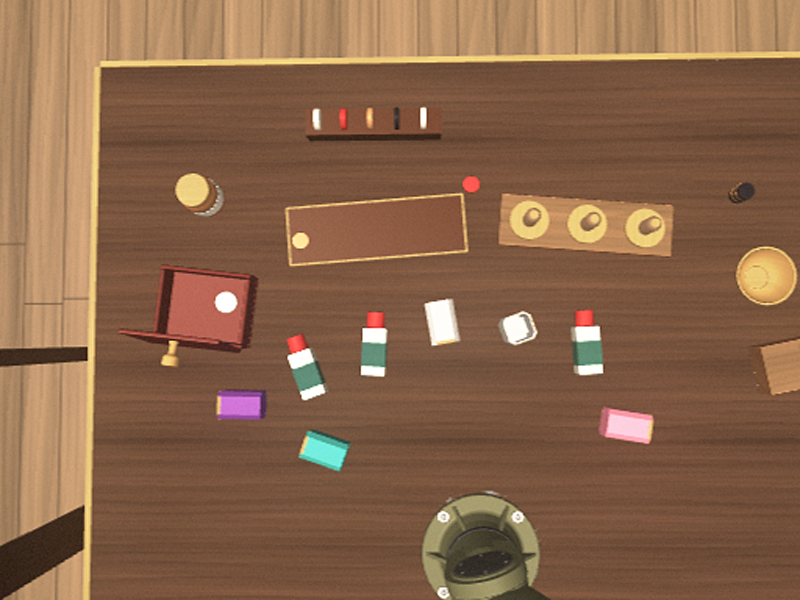

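View pics/side0.png

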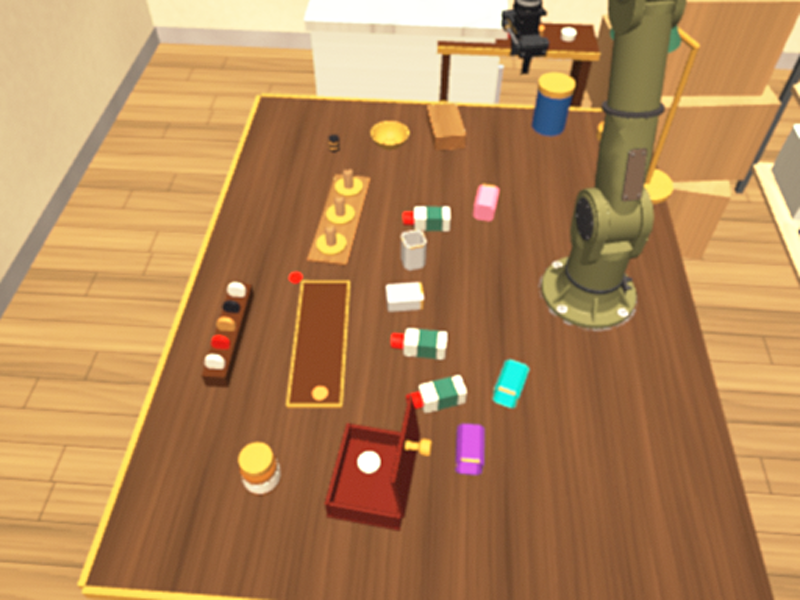

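Top view (800×600 px), job items:
- **Bottles:** three, at (306,372), (374,345) and (587,342).
- **Cups:** the lying one is at (442,322) and the standing one at (518,328). Both are grey with a brass line. The pink (627,426), purple (240,405) and turquoise (324,450) ones are look-alikes and stay put.
- **Pegs:** (530,219), (587,223) and (645,228).
- **Ledge:** centred at (377,230), with the horn coin at (300,241).

The white round thing at (226,302) is the striker in its case.

```bash
cat >> h.py <<'E'
def seg(d):
    """silhouette measurements in top view -> list of dicts"""
    im=d['pixels'].astype(np.uint8); hsv=cv2.cvtColor(im,cv2.COLOR_RGB2HSV).astype(int); H,S,V=hsv[...,0],hsv[...,1],hsv[...,2]
    white=((S<60)&(V>110)); green=(H>65)&(H<95)&(S>60)&(V>40)&(V<170); red=((H<5)|(H>174))&(S>190)&(V>150)
    out={}
    for k,m in dict(body=white|green,green=green,red=red).items():
        n,l,st,c=cv2.connectedComponentsWithStats(m.astype(np.uint8))
        L=[]
        for i in range(1,n):
            if st[i,4]<(60 if k!='body' else 200): continue
            ct=max(cv2.findContours((l==i).astype(np.uint8),cv2.RETR_EXTERNAL,cv2.CHAIN_APPROX_NONE)[0],key=cv2.contourArea)
            f=np.zeros(m.shape,np.uint8); cv2.drawContours(f,[cv2.convexHull(ct)],-1,1,-1); M=cv2.moments(f,True)
            L.append((np.array([M['m10']/M['m00'],M['m01']/M['m00']]),st[i,4],cv2.minAreaRect(ct)))
        out[k]=L
    return out
def report(d,red_pair=True):
    s=seg(d)
    for c,a,r in s['body']:
        if not(190<c[1]<... if False else False) and not(c[1]>100): continue
        p=onz(d,*c,.022); box=np.array([onz(d,*q,.022)[:2] for q in cv2.boxPoints(r)])
        e=box[1]-box[0]; f=box[2]-box[1]
        if np.linalg.norm(f)>np.linalg.norm(e): e,f=f,e
        reds=[onz(d,*q[0],.022) for q in s['red']]
        near=min(reds,key=lambda q:np.linalg.norm(q-p)) if reds else p+9
        t='BOTTLE az %.1f'%np.degrees(np.arctan2(*(near-p)[1::-1])) if np.linalg.norm(near-p)<.09 else ''
        print(c.round(0),a,'z22',p[:2].round(4),'z26',onz(d,*c,.026)[:2].round(4),'z40',onz(d,*c,.04)[:2].round(4),'LxW %.3f %.3f az %.1f'%(np.linalg.norm(e),np.linalg.norm(f),np.degrees(np.arctan2(e[1],e[0]))),t)
E
sed -i 's/if not(190<c\[1\]<... if False else False) and not(c\[1\]>100): continue/if c[1]<100: continue/' h.py
python3 - <<'E'
from h import *
np.set_printoptions(precision=4,suppress=True)
d=dict(np.load('top0.npz')); report(d)
im=d['pixels']; hsv=cv2.cvtColor(im,cv2.COLOR_RGB2HSV).astype(int); H,S,V=hsv[...,0],hsv[...,1],hsv[...,2]
y=((H>17)&(H<32)&(S>90)&(V>140)).astype(np.uint8)
y[:,:310]=0;y[:,440:]=0;y[:110]=0;y[170:]=0
cs=[c for c in cv2.findContours(y,cv2.RETR_EXTERNAL,cv2.CHAIN_APPROX_NONE)[0] if cv2.contourArea(c)>150]
P=[]
for c in cs:
    (e,ax,_)=cv2.fitEllipse(cv2.convexHull(c)); P.append(onz(d,*e,.02)[:2]); print('peg',np.round(e,1),np.round(ax,1),P[-1])
P=np.array(sorted(P,key=lambda p:p[1])); print(np.linalg.norm(np.diff(P,axis=0),axis=1))
for u,v in[(286,208),(465,194),(468,251),(291,265)]: print('ledge',onz(d,u*.64,v*.64,.015)[:2])
E
python3 - <<'E'
import numpy as np,cv2
im=np.load('top0.npz')['pixels'][180:255,180:400,::-1]
cv2.imwrite('pics/crop.png',cv2.resize(im,(792,270),interpolation=cv2.INTER_CUBIC))
E
```

```text
[282. 206.] 474 z22 [0.4379 0.0703] z26 [0.4378 0.0704] z40 [0.4375 0.0707] LxW 0.081 0.054 az -170.1 
[331. 210.] 348 z22 [ 0.4248 -0.0729] z26 [ 0.4248 -0.0724] z40 [ 0.4245 -0.0704] LxW 0.063 0.054 az -69.7 
[376. 224.] 514 z22 [ 0.383 -0.204] z26 [ 0.3831 -0.203 ] z40 [ 0.3833 -0.1996] LxW 0.090 0.053 az -175.3 
[239. 225.] 473 z22 [0.3817 0.2001] z26 [0.3817 0.1998] z40 [0.382  0.1987] LxW 0.089 0.048 az 179.9 
[196. 239.] 485 z22 [0.3398 0.3275] z26 [0.34   0.3267] z40 [0.3407 0.3243] LxW 0.090 0.050 az -159.7 
[402. 272.] 293 z22 [ 0.2407 -0.2783] z26 [ 0.2412 -0.2771] z40 [ 0.2431 -0.2729] LxW 0.074 0.034 az -99.0 
peg [412.5 145.5] [24.3 25. ] [ 0.6154 -0.3176]
peg [375.3 142.9] [24.1 25. ] [ 0.6241 -0.2079]
peg [338.4 140.4] [24.  24.8] [ 0.6326 -0.0981]
[0.1101 0.1101]
ledge [0.6593 0.3702]
ledge [0.6837 0.023 ]
ledge [0.573  0.0181]
ledge [0.5481 0.3598]
```

View pics/crop.png

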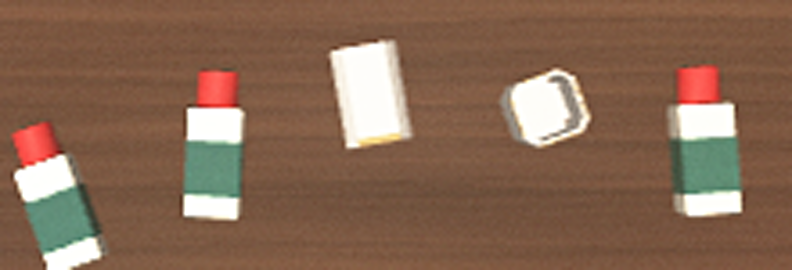

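The crop confirms all five. The cups at about (370,95) and (548,108) are grey with brass rims, and the three bottles have red caps. The pink, purple and turquoise look-alikes are outside the crop. Next comes a small move planner, starting with the right-hand bottle.

```bash
cat >> h.py <<'E'
def plan(wps,az):
    """wps: TCP waypoints; az: desired azimuth (deg) of tool x, mod 180"""
    s=ctrl.get_state(); p=np.array(s['position']); Rm=R.from_rotvec(s['tool_rot'])
    a=np.degrees(np.arctan2(*Rm.as_matrix()[1::-1,0])); dl=(az-a+90)%180-90   # az decreases with + turn
    print('pos',p.round(4),'az %.1f'%a,'turn units %.2f'%(-dl/8),'q7 %.2f'%s['joint_positions'][6],'t %.2f'%s['time'],'grip',np.round([s['grip_width'],s['grip_force']],3),'F',np.round(s['ft_force'],1))
    M=(Rm*R.from_euler('z',-dl,degrees=True)).as_matrix()
    for w in wps:
        print(' ->',w,'units',((M.T@(np.array(w)-p))/.06).round(2)); p=np.array(w)
E
python3 -c "
from h import *
plan([(.416,-.2013,.15),(.416,-.2013,.018)],4.7)"
```

```text
pos [ 0.1687 -0.6272  0.2356] az 15.1 turn units 1.29 q7 -0.06 t 0.10 grip [1. 0.] F [ 0.3 -0.7 -0.1]
 -> (0.416, -0.2013, 0.15) units [ 4.69 -6.74  1.44]
 -> (0.416, -0.2013, 0.018) units [0.  0.  2.2]
```

>>> {"api": "send_rows", "payload": {"steps": [{"turn": 0.65, "grip": 1}, {"turn": 0.64}, {"tx": 0.5, "ty": -0.7}, {"tx": 0.5, "ty": -0.7}, {"tx": 0.5, "ty": -0.7}, {"tx": 0.5, "ty": -0.7}, {"tx": 0.5, "ty": -0.7}, {"tx": 0.5, "ty": -0.7}, {"tx": 0.5, "ty": -0.7}, {"tx": 0.5, "ty": -0.7}, {"tx": 0.5, "ty": -0.7}, {"tx": 0.19, "ty": -0.44}], "newtons": 3}}

```text
validation failed for argument at $.st...
```

```bash
python3 -c "
from h import *
plan([(.416,-.2013,.15),(.416,-.2013,.018)],4.7)
s=seg(dict(np.load('top0.npz'))); print([(c.round(),a) for c,a,_ in s['red']])
im=np.load('top0.npz')['pixels']; print(cv2.cvtColor(im,cv2.COLOR_RGB2HSV)[202,373],im[202,373])"
```

```text
pos [ 0.1687 -0.6272  0.2356] az 15.1 turn units 1.29 q7 -0.06 t 0.10 grip [1. 0.] F [ 0.3 -0.7 -0.1]
 -> (0.416, -0.2013, 0.15) units [ 4.69 -6.74  1.44]
 -> (0.416, -0.2013, 0.018) units [0.  0.  2.2]
[]
[  1 164 254] [254  99  91]
```

>>> {"api": "send_rows", "payload": {"steps": [{"tx": 0, "ty": 0, "tz": 0, "turn": 0.65, "grip": 1}, {"tx": 0, "ty": 0, "tz": 0, "turn": 0.64, "grip": 1}, {"tx": 0.5, "ty": -0.7, "tz": 0.1, "turn": 0, "grip": 1}, {"tx": 0.5, "ty": -0.7, "tz": 0.1, "turn": 0, "grip": 1}, {"tx": 0.5, "ty": -0.7, "tz": 0.1, "turn": 0, "grip": 1}, {"tx": 0.5, "ty": -0.7, "tz": 0.1, "turn": 0, "grip": 1}, {"tx": 0.5, "ty": -0.7, "tz": 0.1, "turn": 0, "grip": 1}, {"tx": 0.5, "ty": -0.7, "tz": 0.1, "turn": 0, "grip": 1}, {"tx": 0.5, "ty": -0.7, "tz": 0.1, "turn": 0, "grip": 1}, {"tx": 0.5, "ty": -0.7, "tz": 0.1, "turn": 0, "grip": 1}, {"tx": 0.5, "ty": -0.7, "tz": 0.1, "turn": 0, "grip": 1}, {"tx": 0.19, "ty": -0.44, "tz": 0.1, "turn": 0, "grip": 1}], "newtons": 3}}

```text
time: 1.6
position: [0.417, -0.1985, 0.1762]
tool_rot: [-3.138, -0.136, -0.0]
ft_force: [-0.7, -0.8, -0.0]
grip_width: 0.998
grip_force: 0.0
```

```bash
sed -i 's/(S>190)&(V>150)/(S>140)\&(V>150)/' h.py; python3 -c "
from h import *
report(dict(np.load('top0.npz')))
plan([(.416,-.2013,.15),(.416,-.2013,.018)],4.7)"
```

```text
[282. 206.] 474 z22 [0.4379 0.0703] z26 [0.4378 0.0704] z40 [0.4375 0.0707] LxW 0.081 0.054 az -170.1 
[331. 210.] 348 z22 [ 0.4248 -0.0729] z26 [ 0.4248 -0.0724] z40 [ 0.4245 -0.0704] LxW 0.063 0.054 az -69.7 
[376. 224.] 514 z22 [ 0.383 -0.204] z26 [ 0.3831 -0.203 ] z40 [ 0.3833 -0.1996] LxW 0.090 0.053 az -175.3 BOTTLE az 4.6
[239. 225.] 473 z22 [0.3817 0.2001] z26 [0.3817 0.1998] z40 [0.382  0.1987] LxW 0.089 0.048 az 179.9 BOTTLE az -3.1
[196. 239.] 485 z22 [0.3398 0.3275] z26 [0.34   0.3267] z40 [0.3407 0.3243] LxW 0.090 0.050 az -159.7 BOTTLE az 20.0
[402. 272.] 293 z22 [ 0.2407 -0.2783] z26 [ 0.2412 -0.2771] z40 [ 0.2431 -0.2729] LxW 0.074 0.034 az -99.0 
pos [ 0.417  -0.1985  0.1762] az 4.9 turn units 0.03 q7 -1.08 t 1.60 grip [0.998 0.   ] F [-0.7 -0.8 -0. ]
 -> (0.416, -0.2013, 0.15) units [-0.02  0.04  0.44]
 -> (0.416, -0.2013, 0.018) units [-0.   0.   2.2]
```

>>> {"api": "send_rows", "payload": {"steps": [{"tx": 0, "ty": 0.05, "tz": 0.5, "turn": 0, "grip": 1}, {"tx": 0, "ty": 0, "tz": 0.6, "turn": 0, "grip": 1}, {"tx": 0, "ty": 0, "tz": 0.6, "turn": 0, "grip": 1}, {"tx": 0, "ty": 0, "tz": 0.5, "turn": 0, "grip": 1}, {"tx": 0, "ty": 0, "tz": 0.43, "turn": 0, "grip": 1}, {"tx": 0, "ty": 0, "tz": 0, "turn": 0, "grip": 0.4}, {"tx": 0, "ty": 0, "tz": 0, "turn": 0, "grip": 0.4}, {"tx": 0, "ty": 0, "tz": 0, "turn": 0, "grip": 0.4}, {"tx": 0, "ty": 0, "tz": 0, "turn": 0, "grip": 0.4}, {"tx": 0, "ty": 0, "tz": 0, "turn": 0, "grip": 0.4}, {"tx": 0, "ty": 0, "tz": 0, "turn": 0, "grip": 0.4}], "newtons": 3}}

```text
time: 2.98
position: [0.4165, -0.2042, 0.0192]
tool_rot: [3.139, 0.13, 0.001]
ft_force: [0.3, 2.1, 4.5]
grip_width: 0.52
grip_force: 3.0
```

>>> {"api": "send_rows", "payload": {"steps": [{"tx": 0, "ty": 0, "tz": -0.1, "turn": 0, "grip": 0.4}, {"tx": 0, "ty": 0, "tz": -0.1, "turn": 0, "grip": 0.4}, {"tx": 0, "ty": 0, "tz": -0.1, "turn": 0, "grip": 0.4}, {"tx": 0, "ty": 0, "tz": -0.1, "turn": 0, "grip": 0.4}, {"tx": 0, "ty": 0, "tz": -0.1, "turn": 0, "grip": 0.4}, {"tx": 0, "ty": 0, "tz": -0.1, "turn": 0, "grip": 0.4}, {"tx": 0, "ty": 0, "tz": -0.1, "turn": 0, "grip": 0.4}, {"tx": 0, "ty": 0, "tz": -0.1, "turn": 0, "grip": 0.4}, {"tx": 0, "ty": 0, "tz": -0.1, "turn": 0, "grip": 0.4}, {"tx": 0, "ty": 0, "tz": -0.1, "turn": 0, "grip": 0.4}], "newtons": 3}}

```text
time: 4.22
position: [0.4161, -0.2044, 0.0791]
tool_rot: [3.139, 0.13, -0.0]
ft_force: [0.5, -0.2, -0.8]
grip_width: 0.508
grip_force: 3.0
```

```bash
python3 -c "
from h import *
plan([],4.7)
d=img('side'); cv2.imwrite('pics/s1.png',cv2.resize(d['pixels'][80:220,180:360,::-1],None,fx=4,fy=4,interpolation=2))"
```

```text
pos [ 0.4161 -0.2044  0.0791] az 4.7 turn units 0.00 q7 -1.13 t 4.22 grip [0.508 3.   ] F [ 0.5 -0.2 -0.8]
```

View pics/s1.png

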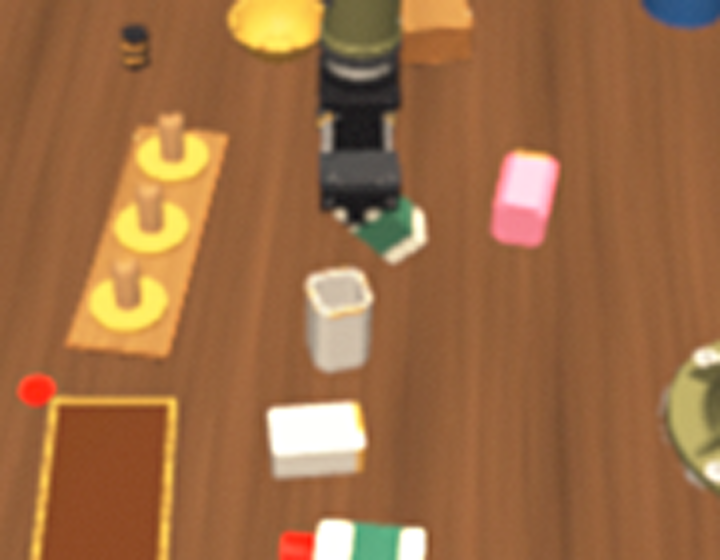

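Seen from the side, the bottle hangs from the pads at roughly 45°, foot at (400,235) and still towards the robot. The pads slip, but gravity alone won't finish it, so I'll jerk the bottle upwards.

>>> {"api": "send_rows", "payload": {"steps": [{"tx": 0, "ty": 0, "tz": -0.9, "turn": 0, "grip": 0.4}, {"tx": 0, "ty": 0, "tz": 0, "turn": 0, "grip": 0.4}, {"tx": 0, "ty": 0, "tz": 0.3, "turn": 0, "grip": 0.4}, {"tx": 0, "ty": 0, "tz": 0.3, "turn": 0, "grip": 0.4}, {"tx": 0, "ty": 0, "tz": -0.9, "turn": 0, "grip": 0.4}, {"tx": 0, "ty": 0, "tz": 0, "turn": 0, "grip": 0.4}, {"tx": 0, "ty": 0, "tz": 0.3, "turn": 0, "grip": 0.4}, {"tx": 0, "ty": 0, "tz": 0.3, "turn": 0, "grip": 0.4}, {"tx": 0, "ty": 0, "tz": -0.9, "turn": 0, "grip": 0.4}, {"tx": 0, "ty": 0, "tz": 0, "turn": 0, "grip": 0.4}], "newtons": 3}}

```text
time: 5.52
position: [0.4181, -0.2053, 0.1709]
tool_rot: [3.136, 0.13, 0.007]
ft_force: [0.2, -1.5, -1.7]
grip_width: 0.502
grip_force: 3.0
```

```bash
python3 -c "
from h import *
plan([],4.7)
d=img('side'); cv2.imwrite('pics/s2.png',cv2.resize(d['pixels'][60:220,180:360,::-1],None,fx=3,fy=3,interpolation=2))"
```

```text
pos [ 0.4181 -0.2053  0.1709] az 4.7 turn units 0.00 q7 -1.08 t 5.53 grip [0.502 2.994] F [ 0.2 -1.5 -1.7]
```

View pics/s2.png

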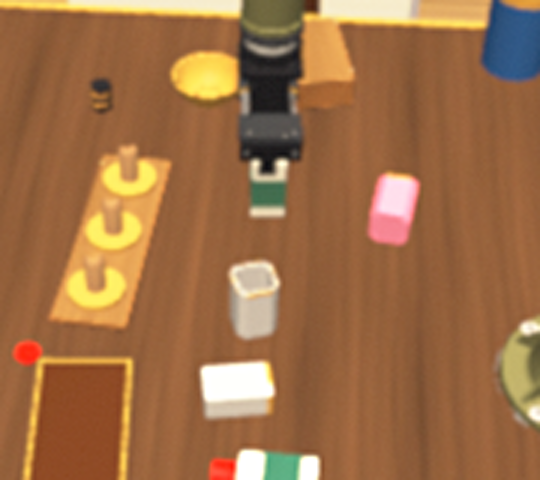

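The bottle now hangs upright under the jaws: body at about (268,188), foot down. Carrying it to the ledge.

```bash
python3 -c "
from h import *
plan([(.418,-.2053,.2),(.624,.078,.2),(.624,.078,.098)],4.7)"
```

```text
pos [ 0.4167 -0.2048  0.1691] az 4.7 turn units 0.00 q7 -1.08 t 5.58 grip [0.5   2.994] F [-0.5  0.5 -1.7]
 -> (0.418, -0.2053, 0.2) units [ 0.02  0.01 -0.51]
 -> (0.624, 0.078, 0.2) units [ 3.81 -4.42 -0.  ]
 -> (0.624, 0.078, 0.098) units [-0.  -0.   1.7]
```

>>> {"api": "send_rows", "payload": {"steps": [{"tx": 0, "ty": 0, "tz": -0.5, "turn": 0, "grip": 0.4}, {"tx": 0.2, "ty": -0.2, "tz": 0, "turn": 0, "grip": 0.4}, {"tx": 0.4, "ty": -0.5, "tz": 0, "turn": 0, "grip": 0.4}, {"tx": 0.5, "ty": -0.6, "tz": 0, "turn": 0, "grip": 0.4}, {"tx": 0.5, "ty": -0.6, "tz": 0, "turn": 0, "grip": 0.4}, {"tx": 0.5, "ty": -0.6, "tz": 0, "turn": 0, "grip": 0.4}, {"tx": 0.5, "ty": -0.6, "tz": 0, "turn": 0, "grip": 0.4}, {"tx": 0.5, "ty": -0.6, "tz": 0, "turn": 0, "grip": 0.4}, {"tx": 0.4, "ty": -0.4, "tz": 0, "turn": 0, "grip": 0.4}, {"tx": 0.2, "ty": -0.2, "tz": 0, "turn": 0, "grip": 0.4}, {"tx": 0.11, "ty": -0.12, "tz": 0, "turn": 0, "grip": 0.4}], "newtons": 10}}

```text
time: 6.95
position: [0.6216, 0.0787, 0.1972]
tool_rot: [3.138, 0.13, -0.004]
ft_force: [0.0, -0.8, -1.2]
grip_width: 0.501
grip_force: 10.0
```

>>> {"api": "send_rows", "payload": {"steps": [{"tx": 0, "ty": 0, "tz": 0.4, "turn": 0, "grip": 0.4}, {"tx": 0, "ty": 0, "tz": 0.4, "turn": 0, "grip": 0.4}, {"tx": 0, "ty": 0, "tz": 0.4, "turn": 0, "grip": 0.4}, {"tx": 0, "ty": 0, "tz": 0.2, "turn": 0, "grip": 0.4}, {"tx": 0, "ty": 0, "tz": 0, "turn": 0, "grip": 0.4}], "newtons": 5}}

```text
time: 7.58
position: [0.6213, 0.0777, 0.1139]
tool_rot: [3.138, 0.128, -0.003]
ft_force: [-0.4, -0.2, -2.3]
grip_width: 0.506
grip_force: 5.0
```

```bash
python3 -c "
from h import *
plan([(.624,.078,.098),(.624,.078,.088)],4.7)
d=img('side'); cv2.imwrite('pics/s3.png',cv2.resize(d['pixels'][80:280,170:320,::-1],None,fx=3,fy=3,interpolation=2))"
```

```text
pos [0.6213 0.0777 0.1139] az 4.7 turn units -0.00 q7 -1.87 t 7.58 grip [0.506 4.994] F [-0.4 -0.2 -2.3]
 -> (0.624, 0.078, 0.098) units [ 0.05 -0.    0.27]
 -> (0.624, 0.078, 0.088) units [ 0.   -0.    0.17]
```

View pics/s3.png

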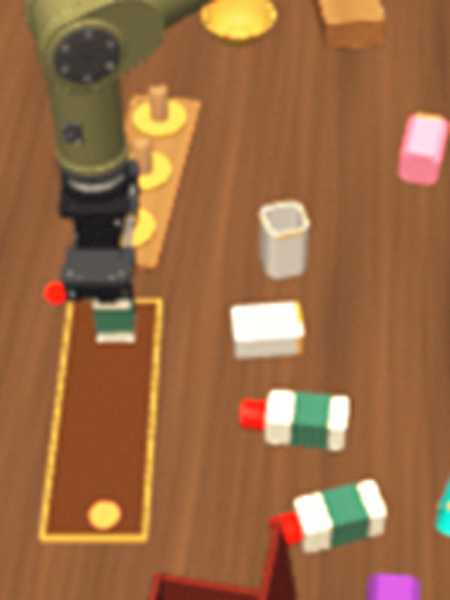

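The bottle is above the ledge with its foot at about (115,338), upright. Lowering it onto the ledge.

>>> {"api": "send_rows", "payload": {"steps": [{"tx": 0.05, "ty": 0, "tz": 0.14, "turn": 0, "grip": 0.4}, {"tx": 0, "ty": 0, "tz": 0.1, "turn": 0, "grip": 0.4}, {"tx": 0, "ty": 0, "tz": 0.05, "turn": 0, "grip": 0.4}, {"tx": 0, "ty": 0, "tz": 0.05, "turn": 0, "grip": 0.4}, {"tx": 0, "ty": 0, "tz": 0.05, "turn": 0, "grip": 0.4}, {"tx": 0, "ty": 0, "tz": 0.05, "turn": 0, "grip": 0.4}, {"tx": 0, "ty": 0, "tz": 0, "turn": 0, "grip": 0.4}], "newtons": 3}}

```text
time: 8.5
position: [0.6248, 0.0792, 0.0878]
tool_rot: [-3.139, -0.13, 0.001]
ft_force: [1.3, 2.9, 0.7]
grip_width: 0.509
grip_force: 3.0
```

>>> {"api": "send_rows", "payload": {"steps": [{"tx": 0, "ty": 0, "tz": 0.04, "turn": 0, "grip": 0.4}, {"tx": 0, "ty": 0, "tz": 0, "turn": 0, "grip": 0.75}, {"tx": 0, "ty": 0, "tz": 0, "turn": 0, "grip": 0.75}, {"tx": 0, "ty": 0, "tz": 0, "turn": 0, "grip": 0.75}, {"tx": 0, "ty": 0, "tz": -0.3, "turn": 0, "grip": 0.75}, {"tx": 0, "ty": 0, "tz": -0.5, "turn": 0, "grip": 0.75}, {"tx": 0, "ty": 0, "tz": -0.5, "turn": 0, "grip": 0.75}, {"tx": 0, "ty": 0, "tz": -0.5, "turn": 0, "grip": 0.75}, {"tx": 0, "ty": 0, "tz": 0, "turn": 0, "grip": 0.75}], "newtons": 3}}

```text
time: 9.62
position: [0.6269, 0.0796, 0.1982]
tool_rot: [-3.139, -0.13, -0.011]
ft_force: [-0.4, 0.8, -0.3]
grip_width: 0.752
grip_force: 0.0
```

```bash
python3 -c "
from h import *
# bottle B: centre (.3817,.2001) az -2
u=np.array([np.cos(np.radians(-2)),np.sin(np.radians(-2))]); g=np.array([.3817,.2001])+.033*u; print(g)
plan([(*g,.18),(*g,.018)],-2)
d=dict(np.load('side0.npz')); report(img('top'))
for p in [(410,400),(404,520),(347,428),(330,488)]: print(p,onz(d,p[0]*.64,p[1]*.64,.06),onz(d,p[0]*.64,p[1]*.64,.2))
"
```

```text
[0.4146799  0.19894832]
pos [0.6269 0.0796 0.1982] az 4.7 turn units 0.84 q7 -1.84 t 9.62 grip [0.752 0.   ] F [-0.4  0.8 -0.3]
 -> (np.float64(0.41467989729163013), np.float64(0.19894831660881745), 0.18) units [-3.61 -1.86  0.28]
 -> (np.float64(0.41467989729163013), np.float64(0.19894831660881745), 0.018) units [-0.02  0.    2.7 ]
[282. 206.] 473 z22 [0.4379 0.0703] z26 [0.4378 0.0704] z40 [0.4375 0.0707] LxW 0.081 0.054 az -170.4 
[239. 225.] 468 z22 [0.3817 0.2003] z26 [0.3818 0.2   ] z40 [0.382  0.1989] LxW 0.090 0.046 az -2.9 BOTTLE az -3.1
[196. 239.] 486 z22 [0.3396 0.3273] z26 [0.3399 0.3266] z40 [0.3406 0.3241] LxW 0.091 0.051 az -159.1 BOTTLE az 20.1
[402. 272.] 265 z22 [ 0.2413 -0.2791] z26 [ 0.2418 -0.2779] z40 [ 0.2436 -0.2737] LxW 0.072 0.033 az -99.5 
(410, 400) [0.40269362 0.36915271 0.06      ] [0.39951087 0.45513376 0.2       ]
(404, 520) [0.3980317 0.6158684 0.06     ] [0.39539967 0.67270434 0.2       ]
(347, 428) [0.52107332 0.44125121 0.06      ] [0.50390609 0.51871509 0.2       ]
(330, 488) [0.53703351 0.56605195 0.06      ] [0.51798087 0.62877282 0.2       ]
```

>>> {"api": "send_rows", "payload": {"steps": [{"tx": 0, "ty": 0, "tz": 0, "turn": 0.5, "grip": 0.9}, {"tx": 0, "ty": 0, "tz": 0, "turn": 0.4, "grip": 0.9}, {"tx": -0.4, "ty": -0.2, "tz": 0.28, "turn": 0, "grip": 0.9}, {"tx": -0.5, "ty": -0.25, "tz": 0, "turn": 0, "grip": 0.9}, {"tx": -0.5, "ty": -0.25, "tz": 0, "turn": 0, "grip": 0.9}, {"tx": -0.5, "ty": -0.25, "tz": 0, "turn": 0, "grip": 0.9}, {"tx": -0.5, "ty": -0.25, "tz": 0, "turn": 0, "grip": 0.9}, {"tx": -0.5, "ty": -0.25, "tz": 0, "turn": 0, "grip": 0.9}, {"tx": -0.4, "ty": -0.25, "tz": 0, "turn": 0, "grip": 0.9}, {"tx": -0.3, "ty": -0.16, "tz": 0, "turn": 0, "grip": 0.9}, {"tx": 0, "ty": 0, "tz": 0, "turn": 0, "grip": 0.9}], "newtons": 3}}

```text
time: 11.05
position: [0.4131, 0.2001, 0.1769]
tool_rot: [3.14, -0.064, 0.0]
ft_force: [0.7, -0.2, -0.1]
grip_width: 0.897
grip_force: 0.0
```

```bash
python3 -c "
from h import *
plan([(.4147,.199,.018)],-2.5)"
```

```text
pos [0.4131 0.2001 0.1769] az -2.4 turn units 0.02 q7 -2.09 t 11.05 grip [0.897 0.   ] F [ 0.7 -0.2 -0.1]
 -> (0.4147, 0.199, 0.018) units [0.03 0.01 2.65]
```

>>> {"api": "send_rows", "payload": {"steps": [{"tx": 0.03, "ty": 0, "tz": 0.5, "turn": 0, "grip": 0.9}, {"tx": 0, "ty": 0, "tz": 0.6, "turn": 0, "grip": 0.9}, {"tx": 0, "ty": 0, "tz": 0.6, "turn": 0, "grip": 0.9}, {"tx": 0, "ty": 0, "tz": 0.5, "turn": 0, "grip": 0.9}, {"tx": 0, "ty": 0, "tz": 0.44, "turn": 0, "grip": 0.9}, {"tx": 0, "ty": 0, "tz": 0, "turn": 0, "grip": 0.4}, {"tx": 0, "ty": 0, "tz": 0, "turn": 0, "grip": 0.4}, {"tx": 0, "ty": 0, "tz": 0, "turn": 0, "grip": 0.4}, {"tx": 0, "ty": 0, "tz": 0, "turn": 0, "grip": 0.4}, {"tx": 0, "ty": 0, "tz": 0, "turn": 0, "grip": 0.4}, {"tx": 0, "ty": 0, "tz": 0, "turn": 0, "grip": 0.4}], "newtons": 3}}

```text
time: 12.42
position: [0.4164, 0.1994, 0.0193]
tool_rot: [3.14, -0.068, 0.002]
ft_force: [0.1, -2.3, 3.8]
grip_width: 0.51
grip_force: 3.0
```

>>> {"api": "send_rows", "payload": {"steps": [{"tx": 0, "ty": 0, "tz": -0.1, "turn": 0, "grip": 0.4}, {"tx": 0, "ty": 0, "tz": -0.15, "turn": 0, "grip": 0.4}, {"tx": 0, "ty": 0, "tz": -0.15, "turn": 0, "grip": 0.4}, {"tx": 0, "ty": 0, "tz": -0.15, "turn": 0, "grip": 0.4}, {"tx": 0, "ty": 0, "tz": -0.15, "turn": 0, "grip": 0.4}, {"tx": 0, "ty": 0, "tz": -0.15, "turn": 0, "grip": 0.4}, {"tx": 0, "ty": 0, "tz": -0.15, "turn": 0, "grip": 0.4}, {"tx": 0, "ty": 0, "tz": 0, "turn": 0, "grip": 0.4}], "newtons": 3}}

```text
time: 13.42
position: [0.417, 0.2, 0.0799]
tool_rot: [-3.14, 0.068, -0.004]
ft_force: [1.5, 0.0, 3.2]
grip_width: 0.503
grip_force: 3.0
```

>>> {"api": "send_rows", "payload": {"steps": [{"tx": 0, "ty": 0, "tz": -0.9, "turn": 0, "grip": 0.4}, {"tx": 0, "ty": 0, "tz": 0, "turn": 0, "grip": 0.4}, {"tx": 0, "ty": 0, "tz": 0.3, "turn": 0, "grip": 0.4}, {"tx": 0, "ty": 0, "tz": 0.3, "turn": 0, "grip": 0.4}, {"tx": 0, "ty": 0, "tz": -0.9, "turn": 0, "grip": 0.4}, {"tx": 0, "ty": 0, "tz": 0, "turn": 0, "grip": 0.4}, {"tx": 0, "ty": 0, "tz": 0.3, "turn": 0, "grip": 0.4}, {"tx": 0, "ty": 0, "tz": 0.3, "turn": 0, "grip": 0.4}, {"tx": 0, "ty": 0, "tz": -0.9, "turn": 0, "grip": 0.4}, {"tx": 0, "ty": 0, "tz": 0, "turn": 0, "grip": 0.4}], "newtons": 3}}

```text
time: 14.68
position: [0.4174, 0.2006, 0.1697]
tool_rot: [-3.139, 0.067, -0.005]
ft_force: [0.2, 0.5, -1.4]
grip_width: 0.502
grip_force: 3.0
```

```bash
python3 -c "
from h import *
plan([(.418,.199,.2),(.618,.168,.2),(.618,.168,.112)],4)
d=img('side'); cv2.imwrite('pics/s4.png',cv2.resize(d['pixels'][100:350,150:330,::-1],None,fx=2.4,fy=2.4,interpolation=2))"
```

```text
pos [0.4174 0.2006 0.1697] az -2.5 turn units -0.81 q7 -2.10 t 14.68 grip [0.502 2.987] F [ 0.2  0.5 -1.4]
 -> (0.418, 0.199, 0.2) units [ 0.01  0.03 -0.5 ]
 -> (0.618, 0.168, 0.2) units [3.29 0.75 0.01]
 -> (0.618, 0.168, 0.112) units [-0.01  0.    1.47]
```

View pics/s4.png

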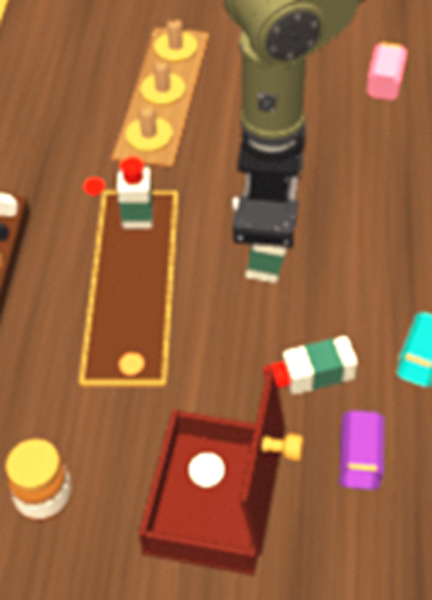

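Bottle 1 stands on the ledge at (135,195). The second one hangs a little off vertical, foot at (265,272). One more jerk, then I'll carry it over.

>>> {"api": "send_rows", "payload": {"steps": [{"tx": 0, "ty": 0, "tz": -0.9, "turn": 0, "grip": 0.4}, {"tx": 0, "ty": 0, "tz": 0, "turn": 0, "grip": 0.4}, {"tx": 0, "ty": 0, "tz": 0.2, "turn": -0.4, "grip": 0.4}, {"tx": 0, "ty": 0, "tz": 0.2, "turn": -0.4, "grip": 0.4}, {"tx": 0.3, "ty": 0.1, "tz": 0, "turn": 0, "grip": 0.4}, {"tx": 0.5, "ty": 0.1, "tz": 0, "turn": 0, "grip": 0.4}, {"tx": 0.6, "ty": 0.1, "tz": 0, "turn": 0, "grip": 0.4}, {"tx": 0.6, "ty": 0.15, "tz": 0, "turn": 0, "grip": 0.4}, {"tx": 0.6, "ty": 0.15, "tz": 0, "turn": 0, "grip": 0.4}, {"tx": 0.4, "ty": 0.1, "tz": 0, "turn": 0, "grip": 0.4}, {"tx": 0.3, "ty": 0.05, "tz": 0, "turn": 0, "grip": 0.4}, {"tx": 0, "ty": 0, "tz": 0, "turn": 0, "grip": 0.4}], "newtons": 5}}

```text
time: 16.23
position: [0.616, 0.1677, 0.1948]
tool_rot: [3.14, 0.107, -0.008]
ft_force: [-0.8, -0.4, -1.4]
grip_width: 0.501
grip_force: 5.0
```

```bash
python3 -c "
from h import *
plan([(.618,.168,.102)],4)"
```

```text
pos [0.616  0.1677 0.1948] az 3.9 turn units -0.01 q7 -2.02 t 16.23 grip [0.501 4.984] F [-0.8 -0.4 -1.4]
 -> (0.618, 0.168, 0.102) units [ 0.04 -0.    1.55]
```

>>> {"api": "send_rows", "payload": {"steps": [{"tx": 0.04, "ty": 0, "tz": 0.4, "turn": 0, "grip": 0.4}, {"tx": 0, "ty": 0, "tz": 0.5, "turn": 0, "grip": 0.4}, {"tx": 0, "ty": 0, "tz": 0.4, "turn": 0, "grip": 0.4}, {"tx": 0, "ty": 0, "tz": 0.15, "turn": 0, "grip": 0.4}, {"tx": 0, "ty": 0, "tz": 0.06, "turn": 0, "grip": 0.4}, {"tx": 0, "ty": 0, "tz": 0.06, "turn": 0, "grip": 0.4}, {"tx": 0, "ty": 0, "tz": 0.06, "turn": 0, "grip": 0.4}, {"tx": 0, "ty": 0, "tz": 0.06, "turn": 0, "grip": 0.4}, {"tx": 0, "ty": 0, "tz": 0.06, "turn": 0, "grip": 0.4}, {"tx": 0, "ty": 0, "tz": 0, "turn": 0, "grip": 0.4}], "newtons": 3}}

```text
time: 17.48
position: [0.6184, 0.1685, 0.0932]
tool_rot: [3.139, 0.108, -0.002]
ft_force: [0.6, 0.0, 2.0]
grip_width: 0.511
grip_force: 3.0
```

```bash
python3 -c "
from h import *
plan([(.618,.168,.087)],4)
d=img('side'); cv2.imwrite('pics/s5.png',cv2.resize(d['pixels'][140:360,150:330,::-1],None,fx=2.6,fy=2.6,interpolation=2))"
```

```text
pos [0.6184 0.1685 0.0932] az 4.0 turn units -0.01 q7 -2.07 t 17.48 grip [0.511 2.984] F [0.6 0.  2. ]
 -> (0.618, 0.168, 0.087) units [-0.01  0.01  0.1 ]
```

View pics/s5.png

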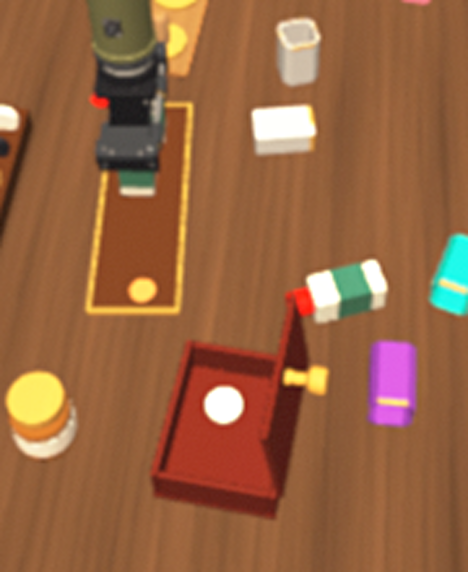

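Bottle 2 is upright, its foot touching the ledge at (137,190). Now to seat and release it.

>>> {"api": "send_rows", "payload": {"steps": [{"tx": 0, "ty": 0, "tz": 0.05, "turn": 0, "grip": 0.4}, {"tx": 0, "ty": 0, "tz": 0.04, "turn": 0, "grip": 0.4}, {"tx": 0, "ty": 0, "tz": 0, "turn": 0, "grip": 0.75}, {"tx": 0, "ty": 0, "tz": 0, "turn": 0, "grip": 0.75}, {"tx": 0, "ty": 0, "tz": 0, "turn": 0, "grip": 0.75}, {"tx": 0, "ty": 0, "tz": -0.3, "turn": 0, "grip": 0.75}, {"tx": 0, "ty": 0, "tz": -0.5, "turn": 0, "grip": 0.75}, {"tx": 0, "ty": 0, "tz": -0.5, "turn": 0, "grip": 0.75}, {"tx": 0, "ty": 0, "tz": -0.5, "turn": 0, "grip": 0.75}, {"tx": 0, "ty": 0, "tz": -0.5, "turn": 0, "grip": 0.75}], "newtons": 3}}

```text
time: 18.77
position: [0.6189, 0.1686, 0.2288]
tool_rot: [3.14, 0.108, 0.002]
ft_force: [0.1, 0.4, 0.0]
grip_width: 0.75
grip_force: 0.0
```

```bash
python3 -c "
from h import *
plan([],4)
# lid right edge: top view pixels & side view pixels, intersect rays
a=dict(np.load('top0.npz')); b=dict(np.load('side0.npz'))
hs=cv2.cvtColor(a['pixels'],cv2.COLOR_RGB2HSV); print(a['pixels'][205:232:2,148:170:2].sum(2))
hit=lambda pa,pb:(lambda o1,r1,o2,r2:(lambda t:((o1+r1*t[0]+o2+r2*t[1])/2,np.linalg.norm(o1+r1*t[0]-o2-r2*t[1])))(np.linalg.lstsq(np.c_[r1,-r2],o2-o1,rcond=None)[0]))(*ray(a,*pa),*ray(b,*pb))
for n,pa,pb in [('lid near corner',(156,225),(263,253)),('lid far top',(77,211),(259,284)),('knob',(109,231),(274,286)),('rim corner',(163,178),(223,274))]: print(n,*hit(pa,pb))
im=a['pixels'][160:260,70:230,::-1]; cv2.imwrite('pics/lid.png',cv2.resize(im,None,fx=5,fy=5,interpolation=2))"
```

```text
pos [0.6189 0.1686 0.2288] az 3.9 turn units -0.01 q7 -2.01 t 18.77 grip [0.75 0.  ] F [0.1 0.4 0. ]
[[360 367 377 321 220 130 178 242 291 284 293]
 [369 368 373 308 206 154 167 242 266 263 271]
 [372 369 365 308 171 154 178 246 260 252 253]
 [368 372 380 339 140 146 161 287 282 278 286]
 [364 369 327 307 141 151 183 269 261 273 259]
 [363 369 306 297 117 128 196 272 274 277 270]
 [375 380 321 269 135 132 215 272 276 269 290]
 [172 214 354 240 163 136 246 268 263 258 272]
 [154 304 322 239 142 175 226 256 251 255 264]
 [142 148 142 194 269 276 282 273 275 265 279]
 [221 171 157 273 277 271 272 285 272 268 279]
 [283 269 274 260 262 278 273 284 276 263 281]
 [259 263 269 253 267 263 270 264 259 259 262]
 [276 280 285 277 277 285 284 292 282 288 274]]
lid near corner [0.39171085 0.41373674 0.14989391] 0.01566455035513648
lid far top [0.41101623 0.5756884  0.26479189] 0.01911654737078506
knob [0.36602474 0.53100486 0.17501668] 0.00580716641214284
rim corner [0.52151393 0.42587176 0.0320806 ] 0.00018750375447397906
```

View pics/lid.png

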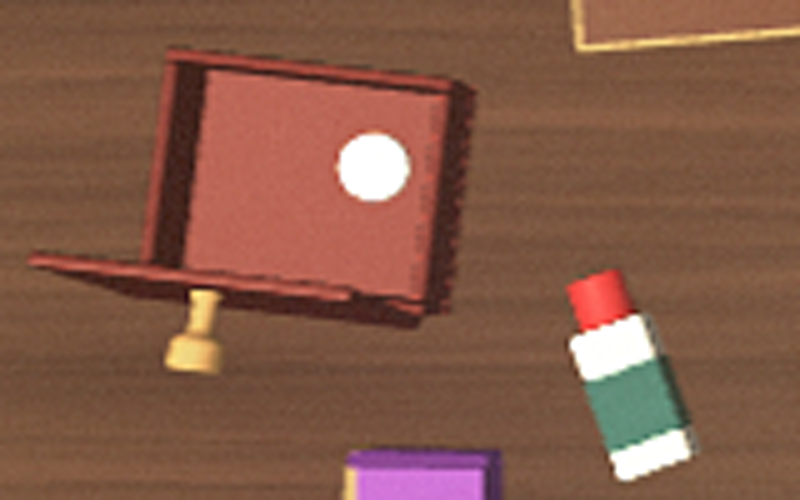

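The bottles stand. The lid's near-top corner is at about (350,295) in this crop, roughly y≈0.41, too close to the wide gripper body for a cap-end grasp of bottle 3 at (630,380). I'll grip that bottle further towards its foot, slide it away from the case, and regrip.

```bash
python3 -c "
from h import *
report(img('top'))
plan([(.326,.322,.2288),(.326,.322,.018)],20)"
```

```text
[196. 239.] 484 z22 [0.3398 0.3275] z26 [0.34   0.3267] z40 [0.3407 0.3243] LxW 0.090 0.050 az -159.7 BOTTLE az 20.1
[402. 272.] 282 z22 [ 0.241 -0.278] z26 [ 0.2415 -0.2768] z40 [ 0.2433 -0.2726] LxW 0.072 0.033 az -99.5 
pos [0.6208 0.1695 0.2335] az 3.9 turn units -2.01 q7 -2.01 t 18.82 grip [0.748 0.   ] F [1.6 1.2 3.6]
 -> (0.326, 0.322, 0.2288) units [-3.75 -4.07  0.04]
 -> (0.326, 0.322, 0.018) units [-0.03 -0.    3.51]
```

>>> {"api": "send_rows", "payload": {"steps": [{"tx": 0, "ty": 0, "tz": 0, "turn": -1, "grip": 0.85}, {"tx": 0, "ty": 0, "tz": 0, "turn": -1, "grip": 0.85}, {"tx": -0.4, "ty": -0.4, "tz": 0, "turn": 0, "grip": 0.85}, {"tx": -0.5, "ty": -0.55, "tz": 0, "turn": 0, "grip": 0.85}, {"tx": -0.5, "ty": -0.55, "tz": 0, "turn": 0, "grip": 0.85}, {"tx": -0.5, "ty": -0.55, "tz": 0, "turn": 0, "grip": 0.85}, {"tx": -0.5, "ty": -0.55, "tz": 0, "turn": 0, "grip": 0.85}, {"tx": -0.5, "ty": -0.55, "tz": 0, "turn": 0, "grip": 0.85}, {"tx": -0.5, "ty": -0.5, "tz": 0, "turn": 0, "grip": 0.85}, {"tx": -0.35, "ty": -0.42, "tz": 0, "turn": 0, "grip": 0.85}, {"tx": 0, "ty": 0, "tz": 0, "turn": 0, "grip": 0.85}], "newtons": 20}}

```text
time: 20.2
position: [0.3219, 0.3233, 0.2272]
tool_rot: [3.091, 0.552, 0.004]
ft_force: [0.4, -0.3, 0.9]
grip_width: 0.849
grip_force: 0.0
```

```bash
python3 -c "
from h import *
plan([(.326,.322,.2288),(.326,.322,.018),(.38,.23,.022)],20)"
```

```text
pos [0.3219 0.3233 0.2272] az 20.2 turn units 0.03 q7 -1.95 t 20.20 grip [0.849 0.   ] F [ 0.4 -0.3  0.9]
 -> (0.326, 0.322, 0.2288) units [ 0.06  0.04 -0.03]
 -> (0.326, 0.322, 0.018) units [-0.01 -0.01  3.51]
 -> (0.38, 0.23, 0.022) units [ 0.32  1.75 -0.06]
```

>>> {"api": "send_rows", "payload": {"steps": [{"tx": 0.05, "ty": 0.04, "tz": 0.5, "turn": 0, "grip": 0.85}, {"tx": 0, "ty": 0, "tz": 0.6, "turn": 0, "grip": 0.85}, {"tx": 0, "ty": 0, "tz": 0.6, "turn": 0, "grip": 0.85}, {"tx": 0, "ty": 0, "tz": 0.6, "turn": 0, "grip": 0.85}, {"tx": 0, "ty": 0, "tz": 0.6, "turn": 0, "grip": 0.85}, {"tx": 0, "ty": 0, "tz": 0.55, "turn": 0, "grip": 0.85}, {"tx": 0, "ty": 0, "tz": 0, "turn": 0, "grip": 0.4}, {"tx": 0, "ty": 0, "tz": 0, "turn": 0, "grip": 0.4}, {"tx": 0, "ty": 0, "tz": 0, "turn": 0, "grip": 0.4}, {"tx": 0, "ty": 0, "tz": 0, "turn": 0, "grip": 0.4}, {"tx": 0, "ty": 0, "tz": 0, "turn": 0, "grip": 0.4}], "newtons": 10}}

```text
time: 21.58
position: [0.3287, 0.3208, 0.0205]
tool_rot: [-3.094, -0.543, -0.004]
ft_force: [0.7, 0.6, 5.6]
grip_width: 0.502
grip_force: 10.0
```

>>> {"api": "send_rows", "payload": {"steps": [{"tx": 0, "ty": 0, "tz": -0.08, "turn": 0, "grip": 0.4}, {"tx": 0.05, "ty": 0.3, "tz": 0, "turn": 0, "grip": 0.4}, {"tx": 0.05, "ty": 0.3, "tz": 0, "turn": 0, "grip": 0.4}, {"tx": 0.05, "ty": 0.3, "tz": 0, "turn": 0, "grip": 0.4}, {"tx": 0.05, "ty": 0.3, "tz": 0, "turn": 0, "grip": 0.4}, {"tx": 0.05, "ty": 0.3, "tz": 0, "turn": 0, "grip": 0.4}, {"tx": 0.05, "ty": 0.25, "tz": 0.08, "turn": 0, "grip": 0.4}, {"tx": 0, "ty": 0, "tz": 0, "turn": 0, "grip": 0.85}, {"tx": 0, "ty": 0, "tz": 0, "turn": 0, "grip": 0.85}, {"tx": 0, "ty": 0, "tz": 0, "turn": 0, "grip": 0.85}, {"tx": 0, "ty": 0, "tz": 0, "turn": 0, "grip": 0.85}], "newtons": 20}}

```text
time: 22.95
position: [0.3802, 0.2278, 0.0193]
tool_rot: [3.094, 0.545, -0.0]
ft_force: [-0.0, 0.5, -0.6]
grip_width: 0.825
grip_force: 0.0
```

```bash
python3 -c "
from h import *
plan([],20)"
```

```text
pos [0.3802 0.2278 0.0193] az 20.0 turn units -0.00 q7 -2.05 t 22.95 grip [0.825 0.   ] F [-0.   0.5 -0.6]
```

>>> {"api": "send_rows", "payload": {"steps": [{"tx": 0.4, "ty": 0, "tz": 0, "turn": 0, "grip": 0.85}, {"tx": 0.37, "ty": 0, "tz": 0, "turn": 0, "grip": 0.85}, {"tx": 0, "ty": 0, "tz": 0, "turn": 0, "grip": 0.4}, {"tx": 0, "ty": 0, "tz": 0, "turn": 0, "grip": 0.4}, {"tx": 0, "ty": 0, "tz": 0, "turn": 0, "grip": 0.4}, {"tx": 0, "ty": 0, "tz": 0, "turn": 0, "grip": 0.4}, {"tx": 0, "ty": 0, "tz": 0, "turn": 0, "grip": 0.4}, {"tx": 0, "ty": 0, "tz": 0, "turn": 0, "grip": 0.4}], "newtons": 3}}

```text
time: 23.95
position: [0.4233, 0.243, 0.0193]
tool_rot: [3.093, 0.544, -0.001]
ft_force: [-1.9, -1.3, 1.6]
grip_width: 0.508
grip_force: 3.0
```

>>> {"api": "send_rows", "payload": {"steps": [{"tx": 0, "ty": 0, "tz": -0.1, "turn": 0, "grip": 0.4}, {"tx": 0, "ty": 0, "tz": -0.15, "turn": 0, "grip": 0.4}, {"tx": 0, "ty": 0, "tz": -0.15, "turn": 0, "grip": 0.4}, {"tx": 0, "ty": 0, "tz": -0.15, "turn": 0, "grip": 0.4}, {"tx": 0, "ty": 0, "tz": -0.15, "turn": 0, "grip": 0.4}, {"tx": 0, "ty": 0, "tz": -0.15, "turn": 0, "grip": 0.4}, {"tx": 0, "ty": 0, "tz": -0.15, "turn": 0, "grip": 0.4}, {"tx": 0, "ty": 0, "tz": 0, "turn": 0, "grip": 0.4}], "newtons": 3}}

```text
time: 24.95
position: [0.4244, 0.2436, 0.0801]
tool_rot: [3.094, 0.544, 0.002]
ft_force: [0.0, -0.3, -1.4]
grip_width: 0.507
grip_force: 3.0
```

>>> {"api": "send_rows", "payload": {"steps": [{"tx": 0, "ty": 0, "tz": -0.9, "turn": 0, "grip": 0.4}, {"tx": 0, "ty": 0, "tz": 0, "turn": 0, "grip": 0.4}, {"tx": 0, "ty": 0, "tz": 0.3, "turn": 0, "grip": 0.4}, {"tx": 0, "ty": 0, "tz": 0.3, "turn": 0, "grip": 0.4}, {"tx": 0, "ty": 0, "tz": -0.9, "turn": 0, "grip": 0.4}, {"tx": 0, "ty": 0, "tz": 0, "turn": 0, "grip": 0.4}, {"tx": 0, "ty": 0, "tz": 0.3, "turn": 0, "grip": 0.4}, {"tx": 0, "ty": 0, "tz": 0.3, "turn": 0, "grip": 0.4}, {"tx": 0, "ty": 0, "tz": -0.9, "turn": 0, "grip": 0.4}, {"tx": 0, "ty": 0, "tz": 0, "turn": 0, "grip": 0.4}], "newtons": 3}}

```text
time: 26.2
position: [0.4248, 0.2443, 0.1698]
tool_rot: [-3.093, -0.544, -0.004]
ft_force: [0.5, 0.5, -1.1]
grip_width: 0.504
grip_force: 3.0
```

>>> {"api": "send_rows", "payload": {"steps": [{"tx": 0, "ty": 0, "tz": 0.3, "turn": 0, "grip": 0.4}, {"tx": 0, "ty": 0, "tz": 0.3, "turn": 0, "grip": 0.4}, {"tx": 0, "ty": 0, "tz": -0.9, "turn": 0, "grip": 0.4}, {"tx": 0, "ty": 0, "tz": 0, "turn": 0, "grip": 0.4}, {"tx": 0, "ty": 0, "tz": 0, "turn": 0, "grip": 0.4}, {"tx": 0, "ty": 0, "tz": 0, "turn": 1, "grip": 0.4}, {"tx": 0, "ty": 0, "tz": 0, "turn": 1, "grip": 0.4}], "newtons": 3}}

```text
time: 27.08
position: [0.4227, 0.2425, 0.185]
tool_rot: [3.139, 0.101, -0.005]
ft_force: [0.0, -0.1, -1.6]
grip_width: 0.5
grip_force: 3.0
```

```bash
python3 -c "
from h import *
plan([(.6115,.258,.2),(.6115,.258,.102)],4)
d=img('side'); b=img('top'); cv2.imwrite('pics/s6.png',cv2.resize(np.hstack([d['pixels'][110:310,150:330],b['pixels'][100:300,160:360]])[:,:,::-1],None,fx=2,fy=2,interpolation=2))"
```

```text
pos [0.4227 0.2425 0.185 ] az 3.7 turn units -0.04 q7 -2.14 t 27.07 grip [0.5   2.977] F [ 0.  -0.1 -1.6]
 -> (0.6115, 0.258, 0.2) units [ 3.16 -0.04 -0.26]
 -> (0.6115, 0.258, 0.102) units [ 0.01 -0.    1.63]
```

View pics/s6.png

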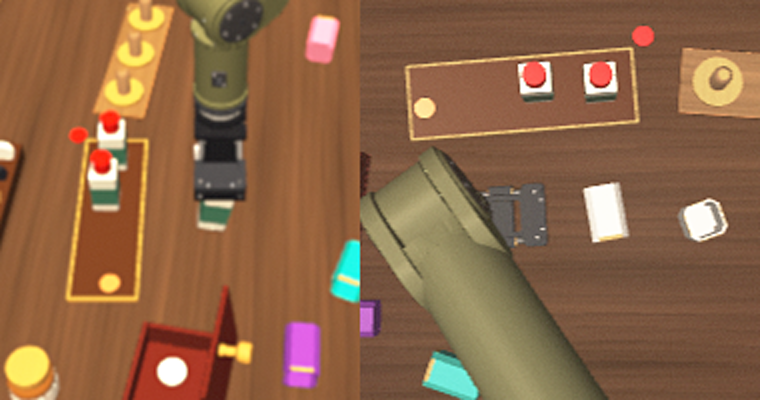

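In the left half, two bottles stand on the ledge at (110,130) and (103,185), and the third hangs nearly upright at (213,212). The case and coins are untouched. I'll carry the third one over.

>>> {"api": "send_rows", "payload": {"steps": [{"tx": 0.2, "ty": 0, "tz": -0.15, "turn": 0, "grip": 0.4}, {"tx": 0.4, "ty": 0, "tz": -0.1, "turn": 0, "grip": 0.4}, {"tx": 0.5, "ty": 0, "tz": 0, "turn": 0, "grip": 0.4}, {"tx": 0.6, "ty": 0, "tz": 0, "turn": 0, "grip": 0.4}, {"tx": 0.6, "ty": 0, "tz": 0, "turn": 0, "grip": 0.4}, {"tx": 0.5, "ty": -0.04, "tz": 0, "turn": 0, "grip": 0.4}, {"tx": 0.36, "ty": 0, "tz": 0, "turn": 0, "grip": 0.4}, {"tx": 0.05, "ty": 0, "tz": 0, "turn": 0, "grip": 0.4}, {"tx": 0, "ty": 0, "tz": 0, "turn": 0, "grip": 0.4}], "newtons": 5}}

```text
time: 28.3
position: [0.6155, 0.259, 0.2016]
tool_rot: [-3.14, -0.109, 0.002]
ft_force: [-0.2, -0.0, -1.5]
grip_width: 0.5
grip_force: 5.0
```

>>> {"api": "send_rows", "payload": {"steps": [{"tx": 0, "ty": 0, "tz": 0.4, "turn": 0, "grip": 0.4}, {"tx": 0, "ty": 0, "tz": 0.5, "turn": 0, "grip": 0.4}, {"tx": 0, "ty": 0, "tz": 0.4, "turn": 0, "grip": 0.4}, {"tx": 0, "ty": 0, "tz": 0.2, "turn": 0, "grip": 0.4}, {"tx": 0, "ty": 0, "tz": 0.06, "turn": 0, "grip": 0.4}, {"tx": 0, "ty": 0, "tz": 0.06, "turn": 0, "grip": 0.4}, {"tx": 0, "ty": 0, "tz": 0.06, "turn": 0, "grip": 0.4}, {"tx": 0, "ty": 0, "tz": 0.06, "turn": 0, "grip": 0.4}, {"tx": 0, "ty": 0, "tz": 0, "turn": 0, "grip": 0.4}], "newtons": 3}}

```text
time: 29.42
position: [0.6156, 0.2593, 0.0977]
tool_rot: [-3.139, -0.108, 0.0]
ft_force: [0.6, 3.1, 2.7]
grip_width: 0.511
grip_force: 3.0
```

>>> {"api": "send_rows", "payload": {"steps": [{"tx": 0, "ty": 0, "tz": 0.05, "turn": 0, "grip": 0.4}, {"tx": 0, "ty": 0, "tz": 0.05, "turn": 0, "grip": 0.4}, {"tx": 0, "ty": 0, "tz": 0, "turn": 0, "grip": 0.4}, {"tx": 0, "ty": 0, "tz": 0, "turn": 0, "grip": 0.75}, {"tx": 0, "ty": 0, "tz": 0, "turn": 0, "grip": 0.75}, {"tx": 0, "ty": 0, "tz": 0, "turn": 0, "grip": 0.75}, {"tx": 0, "ty": 0, "tz": -0.3, "turn": 0, "grip": 0.75}, {"tx": 0, "ty": 0, "tz": -0.5, "turn": 0, "grip": 0.75}, {"tx": 0, "ty": 0, "tz": -0.5, "turn": 0, "grip": 0.75}, {"tx": 0, "ty": 0, "tz": -0.5, "turn": 0, "grip": 0.75}, {"tx": 0, "ty": 0, "tz": 0, "turn": 0, "grip": 0.75}], "newtons": 3}}

```text
time: 30.8
position: [0.6172, 0.2602, 0.2042]
tool_rot: [-3.138, -0.108, -0.009]
ft_force: [-0.5, 0.4, -0.9]
grip_width: 0.745
grip_force: 0.0
```

```bash
python3 -c "
from h import *
d=img('top'); report(d); np.savez('top1.npz',**d)
print([(onz(d,*c,.135)[:2].round(3),a) for c,a,_ in seg(d)['red']])
c=np.array([.4378,.0704]); u=np.array([np.cos(np.radians(9.8)),np.sin(np.radians(9.8))]); g=c+.028*u; print(g)
plan([(*g,.18),(*g,.022)],9.8)"
```

```text
[331. 209.] 326 z22 [ 0.426  -0.0743] z26 [ 0.4259 -0.0738] z40 [ 0.4257 -0.0718] LxW 0.063 0.054 az -69.7 
[402. 273.] 275 z22 [ 0.2406 -0.2779] z26 [ 0.2411 -0.2767] z40 [ 0.243  -0.2725] LxW 0.071 0.033 az -98.2 
[(array([0.676, 0.021]), np.int32(91)), (array([0.623, 0.079]), np.int32(110))]
[0.46539142 0.07516587]
pos [0.6164 0.2595 0.2021] az 3.9 turn units -0.73 q7 -2.23 t 30.85 grip [0.746 0.   ] F [ 0.2  0.2 -0.6]
 -> (np.float64(0.46539142115753773), np.float64(0.07516586597664891), 0.18) units [-3.    2.6   0.36]
 -> (np.float64(0.46539142115753773), np.float64(0.07516586597664891), 0.022) units [-0.01  0.    2.63]
```

>>> {"api": "send_rows", "payload": {"steps": [{"tx": 0, "ty": 0, "tz": 0, "turn": -0.73, "grip": 0.9}, {"tx": -0.4, "ty": 0, "tz": 0, "turn": 0, "grip": 0.9}, {"tx": -0.6, "ty": 0.2, "tz": 0, "turn": 0, "grip": 0.9}, {"tx": -0.6, "ty": 0.3, "tz": 0, "turn": 0, "grip": 0.9}, {"tx": -0.6, "ty": 0.4, "tz": 0, "turn": 0, "grip": 0.9}, {"tx": -0.5, "ty": 0.6, "tz": 0, "turn": 0, "grip": 0.9}, {"tx": -0.3, "ty": 0.6, "tz": 0, "turn": 0, "grip": 0.9}, {"tx": 0, "ty": 0.5, "tz": 0.3, "turn": 0, "grip": 0.9}, {"tx": 0, "ty": 0, "tz": 0, "turn": 0, "grip": 0.9}], "newtons": 3}}

```text
time: 31.98
position: [0.4636, 0.0714, 0.1803]
tool_rot: [3.13, 0.259, -0.005]
ft_force: [-0.3, 0.7, 0.1]
grip_width: 0.899
grip_force: 0.0
```

```bash
python3 -c "
from h import *
plan([(.4654,.0752,.18),(.4654,.0752,.022)],9.8)
def cen(d,z):
    for c,a,r in seg(d)['body']:
        p=onz(d,*c,z)
        if .3<p[0]<.55 and -.2<p[1]<.2: print(c.round(1),a,p[:2].round(3),np.round(r[1:],1))
a=dict(np.load('side0.npz')); b=img('side'); cen(a,.026); print(); cen(b,.026)
"
```

```text
pos [0.4636 0.0714 0.1803] az 9.5 turn units -0.04 q7 -1.61 t 31.98 grip [0.899 0.   ] F [-0.3  0.7  0.1]
 -> (0.4654, 0.0752, 0.18) units [ 0.04 -0.06  0.  ]
 -> (0.4654, 0.0752, 0.022) units [ 0.01 -0.    2.63]Traceback (most recent call last):
  File "<string>", line 8, in <module>
    a=dict(np.load('side0.npz')); b=img('side'); cen(a,.026); print(); cen(b,.026)
                                                 ~~~^^^^^^^^
  File "<string>", line 7, in cen
    if .3<p[0]<.55 and -.2<p[1]<.2: print(c.round(1),a,p[:2].round(3),np.round(r[1:],1))
                                                                      ~~~~~~~~^^^^^^^^^
    return _wrapfunc(a, 'round', decimals=decimals, out=out)
    return _wrapit(obj, method, *args, **kwds)
    conv = _array_converter(obj)
ValueError: setting an array element with a sequence. The requested array has an inhomogeneous shape after 1 dimensions. The detected shape was (2,) + inhomogeneous part.
```

```bash
python3 -c "
from h import *
def cen(d,z):
    for c,a,r in seg(d)['body']:
        p=onz(d,*c,z)
        if .3<p[0]<.55 and -.2<p[1]<.2: print(c.round(1),a,p[:2].round(3),np.round(r[1],1),r[2])
a=dict(np.load('side0.npz')); b=img('side'); cen(a,.026); print(); cen(b,.026)
"
```

```text
[270.7 149.6] 516 [ 0.401 -0.141] [24.4 46.3] 23.629377365112305
[258.1 189.3] 358 [0.436 0.068] [16.9 22.6] 83.6598129272461

[246.6 186.6] 350 [0.48  0.058] [17. 22.] 90.0
```

The lying cup seems to have been knocked: its side-view blob moved from (258,189) to (247,187). I'll move the arm aside and measure it again.

>>> {"api": "send_rows", "payload": {"steps": [{"tx": 0, "ty": 0.5, "tz": 0, "turn": 0, "grip": 0.9}, {"tx": 0, "ty": 0.8, "tz": 0, "turn": 0, "grip": 0.9}, {"tx": 0, "ty": 0.8, "tz": 0, "turn": 0, "grip": 0.9}, {"tx": 0, "ty": 0.8, "tz": 0, "turn": 0, "grip": 0.9}, {"tx": 0, "ty": 0.8, "tz": 0, "turn": 0, "grip": 0.9}, {"tx": 0, "ty": 0.5, "tz": 0, "turn": 0, "grip": 0.9}, {"tx": 0, "ty": 0, "tz": 0, "turn": 0, "grip": 0.9}], "newtons": 3}}

```text
time: 32.95
position: [0.5082, -0.1748, 0.1817]
tool_rot: [-3.129, -0.264, -0.0]
ft_force: [-0.5, 0.4, -0.6]
grip_width: 0.898
grip_force: 0.0
```

```bash
python3 -c "
from h import *
d=img('top'); report(d); b=img('side')
print([(onz(d,*c,.135)[:2].round(3),a) for c,a,_ in seg(d)['red']])
plan([],10)
cv2.imwrite('pics/s7.png',cv2.resize(np.hstack([b['pixels'][110:270,150:330],d['pixels'][120:280,200:400]])[:,:,::-1],None,fx=2,fy=2,interpolation=2))"
```

```text
[286. 191.] 476 z22 [0.4816 0.0609] z26 [0.4814 0.061 ] z40 [0.4805 0.0614] LxW 0.082 0.054 az -170.1 
[331. 210.] 350 z22 [ 0.425  -0.0731] z26 [ 0.4249 -0.0726] z40 [ 0.4247 -0.0706] LxW 0.064 0.053 az -71.8 
[(array([0.676, 0.021]), np.int32(91)), (array([0.625, 0.261]), np.int32(106)), (array([0.624, 0.17 ]), np.int32(106)), (array([0.623, 0.079]), np.int32(112)), (array([0.523, 0.468]), np.int32(60))]
pos [ 0.5082 -0.1716  0.1819] az 9.9 turn units -0.01 q7 -1.25 t 33.05 grip [0.904 0.   ] F [-0.2  0.6  0. ]
```

View pics/s7.png

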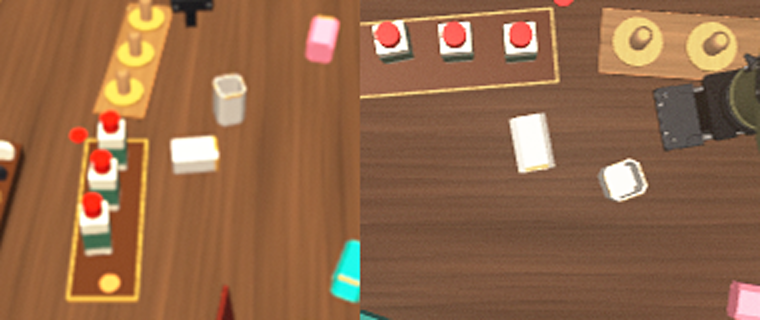

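All three bottles stand at (390,35), (455,35) and (520,35) on the right half. The lying cup is now at (530,142), knocked about 45 mm from its start, with its mouth still towards the robot. Going to it.

```bash
python3 -c "
from h import *
plan([(.509,.066,.18),(.509,.066,.022)],9.9)"
```

```text
pos [ 0.5082 -0.1716  0.1819] az 9.9 turn units 0.00 q7 -1.25 t 33.05 grip [0.904 0.   ] F [-0.2  0.6  0. ]
 -> (0.509, 0.066, 0.18) units [ 0.69 -3.9   0.04]
 -> (0.509, 0.066, 0.022) units [-0.    0.    2.63]
```

>>> {"api": "send_rows", "payload": {"steps": [{"tx": 0.05, "ty": -0.4, "tz": 0, "turn": 0, "grip": 0.9}, {"tx": 0.15, "ty": -0.7, "tz": 0, "turn": 0, "grip": 0.9}, {"tx": 0.15, "ty": -0.8, "tz": 0, "turn": 0, "grip": 0.9}, {"tx": 0.15, "ty": -0.8, "tz": 0, "turn": 0, "grip": 0.9}, {"tx": 0.15, "ty": -0.7, "tz": 0, "turn": 0, "grip": 0.9}, {"tx": 0.04, "ty": -0.5, "tz": 0, "turn": 0, "grip": 0.9}, {"tx": 0, "ty": 0, "tz": 0, "turn": 0, "grip": 0.9}], "newtons": 3}}

```text
time: 33.92
position: [0.507, 0.0702, 0.1823]
tool_rot: [-3.129, -0.283, -0.0]
ft_force: [-0.3, -0.7, 0.2]
grip_width: 0.9
grip_force: 0.0
```

```bash
python3 -c "
from h import *
plan([(.509,.066,.022)],9.9)"
```

```text
pos [0.507  0.0702 0.1823] az 10.3 turn units 0.05 q7 -1.70 t 33.92 grip [0.9 0. ] F [-0.3 -0.7  0.2]
 -> (0.509, 0.066, 0.022) units [0.02 0.08 2.67]
```

>>> {"api": "send_rows", "payload": {"steps": [{"tx": 0.02, "ty": 0.07, "tz": 0.5, "turn": 0.05, "grip": 0.9}, {"tx": 0, "ty": 0, "tz": 0.6, "turn": 0, "grip": 0.9}, {"tx": 0, "ty": 0, "tz": 0.6, "turn": 0, "grip": 0.9}, {"tx": 0, "ty": 0, "tz": 0.5, "turn": 0, "grip": 0.9}, {"tx": 0, "ty": 0, "tz": 0.45, "turn": 0, "grip": 0.9}, {"tx": 0, "ty": 0, "tz": 0, "turn": 0, "grip": 0.5}, {"tx": 0, "ty": 0, "tz": 0, "turn": 0, "grip": 0.5}, {"tx": 0, "ty": 0, "tz": 0, "turn": 0, "grip": 0.5}, {"tx": 0, "ty": 0, "tz": 0, "turn": 0, "grip": 0.5}, {"tx": 0, "ty": 0, "tz": 0, "turn": 0, "grip": 0.5}], "newtons": 3}}

```text
time: 35.17
position: [0.5116, 0.0602, 0.024]
tool_rot: [3.131, 0.256, 0.003]
ft_force: [-0.7, 0.2, 5.6]
grip_width: 0.604
grip_force: 3.0
```

>>> {"api": "send_rows", "payload": {"steps": [{"tx": 0, "ty": 0, "tz": -0.1, "turn": 0, "grip": 0.5}, {"tx": 0, "ty": 0, "tz": -0.15, "turn": 0, "grip": 0.5}, {"tx": 0, "ty": 0, "tz": -0.15, "turn": 0, "grip": 0.5}, {"tx": 0, "ty": 0, "tz": -0.15, "turn": 0, "grip": 0.5}, {"tx": 0, "ty": 0, "tz": -0.15, "turn": 0, "grip": 0.5}, {"tx": 0, "ty": 0, "tz": -0.15, "turn": 0, "grip": 0.5}, {"tx": 0, "ty": 0, "tz": -0.15, "turn": 0, "grip": 0.5}, {"tx": 0, "ty": 0, "tz": 0, "turn": 0, "grip": 0.5}], "newtons": 3}}

```text
time: 36.17
position: [0.5113, 0.0601, 0.0837]
tool_rot: [3.131, 0.257, 0.002]
ft_force: [0.5, -0.5, -0.1]
grip_width: 0.608
grip_force: 3.0
```

>>> {"api": "send_rows", "payload": {"steps": [{"tx": 0, "ty": 0, "tz": -0.9, "turn": 0, "grip": 0.5}, {"tx": 0, "ty": 0, "tz": 0, "turn": 0, "grip": 0.5}, {"tx": 0, "ty": 0, "tz": 0.3, "turn": 0, "grip": 0.5}, {"tx": 0, "ty": 0, "tz": 0.3, "turn": 0, "grip": 0.5}, {"tx": 0, "ty": 0, "tz": -0.9, "turn": 0, "grip": 0.5}, {"tx": 0, "ty": 0, "tz": 0, "turn": 0, "grip": 0.5}, {"tx": 0, "ty": 0, "tz": 0.3, "turn": 0, "grip": 0.5}, {"tx": 0, "ty": 0, "tz": 0.3, "turn": 0, "grip": 0.5}, {"tx": 0, "ty": 0, "tz": -0.9, "turn": 0, "grip": 0.5}, {"tx": 0, "ty": 0, "tz": 0, "turn": 0, "grip": 0.5}], "newtons": 3}}

```text
time: 37.42
position: [0.512, 0.0606, 0.1735]
tool_rot: [-3.131, -0.257, -0.004]
ft_force: [0.3, -0.7, -0.8]
grip_width: 0.6
grip_force: 3.0
```

>>> {"api": "send_rows", "payload": {"steps": [{"tx": 0, "ty": 0, "tz": 0.3, "turn": 0, "grip": 0.5}, {"tx": 0, "ty": 0, "tz": 0.3, "turn": 0, "grip": 0.5}, {"tx": 0, "ty": 0, "tz": -0.9, "turn": 0, "grip": 0.5}, {"tx": 0, "ty": 0, "tz": 0, "turn": 0, "grip": 0.5}, {"tx": 0, "ty": 0, "tz": 0.3, "turn": 0, "grip": 0.5}, {"tx": 0, "ty": 0, "tz": 0.3, "turn": 0, "grip": 0.5}, {"tx": 0, "ty": 0, "tz": -0.9, "turn": 0, "grip": 0.5}, {"tx": 0, "ty": 0, "tz": 0, "turn": 0, "grip": 0.5}], "newtons": 3}}

```text
time: 38.42
position: [0.5119, 0.0606, 0.2095]
tool_rot: [-3.131, -0.257, -0.004]
ft_force: [0.0, -0.2, -1.3]
grip_width: 0.598
grip_force: 3.0
```

```bash
python3 -c "
from h import *
d=img('side'); s=ctrl.get_state(); p=np.array(s['position'])
plan([],10); c=proj(d,p-[0,0,.03]); print(c); u,v=c.astype(int)
for k,a,r in seg(d)['body']:
    if np.linalg.norm(k-c)<40: print(k.round(1),a,np.round(r[0],1),np.round(r[1],1),round(r[2],1))
x=slice(u-35,u+35); y=slice(v-45,v+35)
cv2.imwrite('pics/s8.png',cv2.resize(d['pixels'][y,x,::-1],None,fx=6,fy=6,interpolation=2))"
```

```text
pos [0.5108 0.06   0.208 ] az 9.4 turn units -0.08 q7 -1.68 t 38.48 grip [0.597 3.   ] F [-0.2 -0.5 -1. ]
[236.86064129 157.38620447]
[264.  159.5] 282 [264. 160.] [24. 14.] 90.0
```

View pics/s8.png

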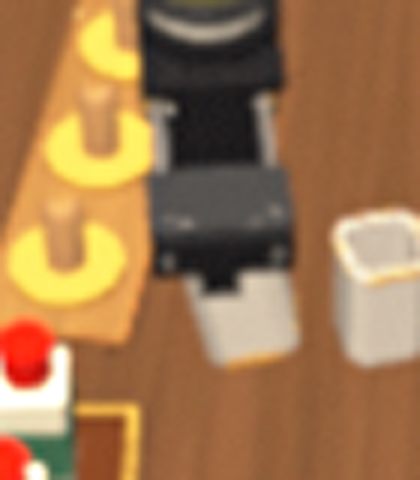

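The cup hangs mouth-down by its floor end, tilted about 12° (brass rim at (250,358)). I'll square it by pressing the rim lightly on the shelf.

>>> {"api": "send_rows", "payload": {"steps": [{"tx": 0, "ty": 0, "tz": 0.4, "turn": 0, "grip": 0.5}, {"tx": 0, "ty": 0, "tz": 0.6, "turn": 0, "grip": 0.5}, {"tx": 0, "ty": 0, "tz": 0.6, "turn": 0, "grip": 0.5}, {"tx": 0, "ty": 0, "tz": 0.4, "turn": 0, "grip": 0.5}, {"tx": 0, "ty": 0, "tz": 0.2, "turn": 0, "grip": 0.5}, {"tx": 0, "ty": 0, "tz": 0.05, "turn": 0, "grip": 0.5}, {"tx": 0, "ty": 0, "tz": 0.05, "turn": 0, "grip": 0.5}, {"tx": 0, "ty": 0, "tz": 0.05, "turn": 0, "grip": 0.5}, {"tx": 0, "ty": 0, "tz": 0, "turn": 0, "grip": 0.5}], "newtons": 3}}

```text
time: 39.6
position: [0.511, 0.0603, 0.0683]
tool_rot: [-3.131, -0.257, -0.002]
ft_force: [-0.2, 0.4, 3.3]
grip_width: 0.599
grip_force: 3.0
```

>>> {"api": "send_rows", "payload": {"steps": [{"tx": 0, "ty": 0, "tz": 0.04, "turn": 0, "grip": 0.5}, {"tx": 0, "ty": 0, "tz": 0, "turn": 0, "grip": 0.68}, {"tx": 0, "ty": 0, "tz": 0, "turn": 0, "grip": 0.68}, {"tx": 0, "ty": 0, "tz": 0, "turn": 0, "grip": 0.68}, {"tx": 0, "ty": 0, "tz": 0.05, "turn": 0, "grip": 0.68}, {"tx": 0, "ty": 0, "tz": 0, "turn": 0, "grip": 0.5}, {"tx": 0, "ty": 0, "tz": 0, "turn": 0, "grip": 0.5}, {"tx": 0, "ty": 0, "tz": 0, "turn": 0, "grip": 0.5}, {"tx": 0, "ty": 0, "tz": 0, "turn": 0, "grip": 0.5}], "newtons": 12}}

```text
time: 40.72
position: [0.5106, 0.06, 0.0625]
tool_rot: [3.131, 0.257, -0.0]
ft_force: [0.1, 0.6, -0.9]
grip_width: 0.591
grip_force: 12.0
```

```bash
python3 -c "
from h import *
d=img('side'); s=ctrl.get_state(); p=np.array(s['position'])
c=proj(d,p); u,v=c.astype(int); cv2.imwrite('pics/s9.png',cv2.resize(d['pixels'][v-45:v+35,u-35:u+35,::-1],None,fx=5,fy=5,interpolation=2))
plan([(p[0],p[1],.19),(.6326,-.0981,.19),(.6326,-.0981,p[2]+.025),(.6326,-.0981,p[2]+.020)],9.4)"
```

```text
pos [0.5107 0.06   0.0625] az 9.4 turn units -0.00 q7 -1.85 t 40.77 grip [ 0.593 12.   ] F [-0.3  0.7 -0.6]
 -> (np.float64(0.5106599962478525), np.float64(0.060007527329789076), 0.19) units [-0.    0.   -2.12]
 -> (0.6326, -0.0981, 0.19) units [1.57 2.93 0.  ]
 -> (0.6326, -0.0981, np.float64(0.08750347576863357)) units [ 0.   -0.    1.71]
 -> (0.6326, -0.0981, np.float64(0.08250347576863357)) units [ 0.   -0.    0.08]
```

View pics/s9.png

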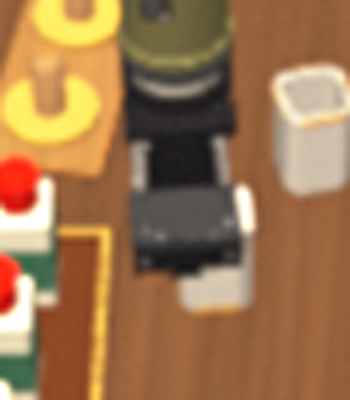

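Viewed from the side, the cup stands on its rim (brass line at (217,308)). I'll measure the offset between cup and jaw from that line before going to the peg.

```bash
python3 -c "
from h import *
d=img('side'); p=np.array(ctrl.get_state()['position']); c=proj(d,p); u0,v0=c.astype(int)[0]-35,c.astype(int)[1]-45
print(p)
hs=cv2.cvtColor(d['pixels'],cv2.COLOR_RGB2HSV).astype(int)
for v in range(52,64):
    V=hs[v0+v,u0+30:u0+58]; print(v,' '.join('%3d/%3d'%(a,b) for a,b in zip(V[:,1],V[:,2])))
L=lambda u,v,z:onz(d,u0+u,v0+v,z).round(4)
print(L(36.5,60,.003),L(50.3,61.5,.003), L(49,38,.08))"
```

```text
[0.51065769 0.06000672 0.06249961]
52  22/ 46   9/ 30   0/ 25  18/ 28  26/ 29   9/ 28  26/ 30  17/ 30   9/ 28  35/ 29  27/ 38  39/ 46  37/ 48  44/ 52  43/ 60  37/ 69  36/ 70  39/ 79  45/129  54/164  83/156 137/143 156/147 155/148 154/149 150/151 156/154 155/158
53  78/ 52  77/ 43  92/ 47  77/ 50  65/ 39   9/ 28  21/ 24  10/ 25  21/ 24  39/ 46  43/ 83  44/111  46/116  47/126  48/139  48/144  46/143  45/143  45/157  53/168  85/156 139/145 154/147 157/148 152/148 152/151 151/155 154/159
54 146/103 142/ 99 139/101 136/ 94 118/ 67  87/ 47  59/ 52  46/ 56  45/ 57  43/ 83  45/136  46/177  46/188  46/193  47/207  47/208  47/208  46/199  43/184  52/171  84/157 142/144 159/146 152/148 153/148 153/152 151/155 156/159
55 156/154 153/148 150/146 151/130 147/104 118/102  75/122  49/136  46/138  46/149  46/178  46/209  46/215  46/215  46/218  48/219  48/218  45/209  45/189  53/170  87/155 142/145 157/146 156/149 152/149 153/152 156/154 152/159
56 152/163 149/157 154/152 155/146 149/142 117/155  73/184  48/201  45/205  48/208  47/212  47/217  47/217  47/216  47/213  46/214  47/213  47/208  45/188  5
[... 1027 characters left out ...]
2 116/172  80/188  76/202  92/213 106/221 116/219 115/211 116/209 123/217 136/218 132/212 125/198 110/176 113/153 143/143 159/146 154/151 155/148 154/149 153/153 156/155 155/161
62 154/154 154/151 154/152 158/155 151/160 154/159 147/161 131/168 126/180 141/192 155/193 160/186 158/179 158/177 161/182 167/182 167/174 158/165 152/153 150/143 155/143 156/149 153/153 152/153 153/150 152/153 154/156 153/160
63 153/155 154/152 153/153 152/156 152/159 154/159 157/159 155/161 155/163 161/163 164/159 168/150 163/147 164/149 163/152 162/153 157/151 155/148 152/144 156/139 159/143 154/149 152/154 153/153 153/150 154/152 155/156 153/160
[0.5081 0.0768 0.003 ] [0.4569 0.0801 0.003 ] [0.465  0.0342 0.08  ]
```

The cup's centre sits about 17 mm robot-ward of the jaws, because it pivoted on its rim edge when released. To centre it, I'll carry it clear of the bottles, set it down, shift, turn the jaws 90° and close on the other pair of flats.

>>> {"api": "send_rows", "payload": {"steps": [{"tx": 0, "ty": 0, "tz": -0.08, "turn": 0, "grip": 0.5}, {"tx": -0.2, "ty": 0, "tz": 0, "turn": 0, "grip": 0.5}, {"tx": -0.3, "ty": 0, "tz": 0, "turn": 0, "grip": 0.5}, {"tx": -0.1, "ty": 0, "tz": 0, "turn": 0, "grip": 0.5}, {"tx": 0, "ty": 0, "tz": 0.08, "turn": 0, "grip": 0.5}, {"tx": 0, "ty": 0, "tz": 0, "turn": 0, "grip": 1}, {"tx": 0, "ty": 0, "tz": 0, "turn": 0, "grip": 1}, {"tx": 0, "ty": 0, "tz": 0, "turn": 0, "grip": 1}, {"tx": -0.28, "ty": 0, "tz": 0, "turn": 0, "grip": 1}, {"tx": 0, "ty": 0, "tz": 0, "turn": 0, "grip": 1}], "newtons": 12}}

```text
time: 42.08
position: [0.4579, 0.0511, 0.0623]
tool_rot: [3.13, 0.257, -0.001]
ft_force: [-0.2, -0.2, 0.7]
grip_width: 0.981
grip_force: 0.0
```

>>> {"api": "send_rows", "payload": {"steps": [{"tx": 0, "ty": 0, "tz": 0, "turn": -1, "grip": 1}, {"tx": 0, "ty": 0, "tz": 0, "turn": -1, "grip": 1}, {"tx": 0, "ty": 0, "tz": 0, "turn": -1, "grip": 1}, {"tx": 0, "ty": 0, "tz": 0, "turn": -1, "grip": 1}, {"tx": 0, "ty": 0, "tz": 0, "turn": -1, "grip": 1}, {"tx": 0, "ty": 0, "tz": 0, "turn": -1, "grip": 1}, {"tx": 0, "ty": 0, "tz": 0, "turn": -1, "grip": 1}, {"tx": 0, "ty": 0, "tz": 0, "turn": -1, "grip": 1}, {"tx": 0, "ty": 0, "tz": 0, "turn": -1, "grip": 1}, {"tx": 0, "ty": 0, "tz": 0, "turn": -1, "grip": 1}, {"tx": 0, "ty": 0, "tz": 0, "turn": -1, "grip": 1}, {"tx": 0, "ty": 0, "tz": 0, "turn": -0.25, "grip": 1}], "newtons": 5}}

```text
time: 43.58
position: [0.4593, 0.0515, 0.0627]
tool_rot: [-2.032, -2.396, -0.002]
ft_force: [0.9, -0.4, 0.0]
grip_width: 0.999
grip_force: 0.0
```

>>> {"api": "send_rows", "payload": {"steps": [{"tx": 0, "ty": 0, "tz": 0, "turn": 0, "grip": 0.5}, {"tx": 0, "ty": 0, "tz": 0, "turn": 0, "grip": 0.5}, {"tx": 0, "ty": 0, "tz": 0, "turn": 0, "grip": 0.5}, {"tx": 0, "ty": 0, "tz": 0, "turn": 0, "grip": 0.5}, {"tx": 0, "ty": 0, "tz": 0, "turn": 0, "grip": 0.5}], "newtons": 12}}

```text
time: 44.2
position: [0.4584, 0.0513, 0.0625]
tool_rot: [-2.033, -2.395, 0.001]
ft_force: [-0.3, -0.5, -0.6]
grip_width: 0.595
grip_force: 12.0
```

```bash
python3 -c "
from h import *
d=img('side'); p=np.array(ctrl.get_state()['position']); c=proj(d,p); print(c)
plan([(p[0],p[1],.19),(.6326,-.0981,.19),(.6326,-.0981,.0875)],99.4)
for k,a,r in seg(d)['body']:
    if np.linalg.norm(k-c)<30: print(k.round(1),a,np.round(r[0],1),np.round(r[1],1),round(r[2],1))
hs=cv2.cvtColor(d['pixels'],cv2.COLOR_RGB2HSV).astype(int)
u,v=c.astype(int)
for k in range(0,24,3): print(v+k,u-20,' '.join('%d'%a for a in hs[v+k,u-20:u+21,1]))
"
```

```text
[252.44899484 178.88975305]
pos [0.4585 0.0514 0.0625] az 99.4 turn units -0.00 q7 -0.34 t 44.25 grip [ 0.601 12.   ] F [-0.2 -0.2 -0.6]
 -> (np.float64(0.4584588826335405), np.float64(0.05137824013740585), 0.19) units [-0.   -0.   -2.13]
 -> (0.6326, -0.0981, 0.19) units [-2.93  2.46  0.  ]
 -> (0.6326, -0.0981, 0.0875) units [0.   0.   1.71]
[253.7 180.5] 352 [254.5 180.5] [25.7 18.8] 84.8
178 232 153 155 154 155 154 156 154 155 154 154 152 142 41 53 14 0 1 2 3 3 2 3 3 2 2 2 1 0 13 50 64 146 152 153 152 153 157 152 155 153 155
181 232 150 155 154 154 154 153 153 155 150 153 157 155 99 33 50 48 27 17 15 19 24 24 24 27 30 33 44 48 43 38 118 146 152 154 153 153 152 153 152 154 154
184 232 153 153 154 151 155 154 153 152 155 155 155 155 139 84 50 45 46 48 47 49 47 47 48 48 46 45 45 46 70 117 150 155 154 154 153 156 154 154 153 154 153
187 232 154 151 153 156 153 155 151 155 153 153 154 154 154 118 72 48 45 47 48 48 47 47 48 47 46 47 46 45 68 119 154 157 148 153 149 155 153 156 154 155 152
190 232 152 152 151 156 153 152 154 153 156 157 154 157 155 130 79 49 46 47 48 46 49 46 47 47 46 44 45 44 71 132 159 154 153 153 154 151 156 152 156 156 156
193 232 154 155 153 157 155 150 154 152 157 155 154 156 158 139 85 52 45 47 47 49 52 58 60 65 70 65 55 59 95 143 157 155 154 151 154 158 151 157 154 153 154
196 232 150 153 157 155 152 152 153 155 155 154 154 154 155 157 159 146 132 141 162 174 168 166 165 161 163 164 158 157 153 155 153 156 152 155 152 153 155 154 154 151 156
199 232 154 154 153 157 154 154 156 155 156 154 155 155 151 155 157 155 156 152 153 156 157 155 153 151 153 151 150 152 151 152 153 156 155 155 156 154 153 154 153 154 156
```

The cup is centred in the jaws (edges 245.7 to 260.7, TCP at 252.4). On to the first peg.

>>> {"api": "send_rows", "payload": {"steps": [{"tx": 0, "ty": 0, "tz": -0.5, "turn": 0, "grip": 0.5}, {"tx": 0, "ty": 0, "tz": -0.6, "turn": 0, "grip": 0.5}, {"tx": 0, "ty": 0, "tz": -0.6, "turn": 0, "grip": 0.5}, {"tx": -0.2, "ty": 0.15, "tz": -0.43, "turn": 0, "grip": 0.5}, {"tx": -0.4, "ty": 0.35, "tz": 0, "turn": 0, "grip": 0.5}, {"tx": -0.5, "ty": 0.4, "tz": 0, "turn": 0, "grip": 0.5}, {"tx": -0.5, "ty": 0.4, "tz": 0, "turn": 0, "grip": 0.5}, {"tx": -0.5, "ty": 0.4, "tz": 0, "turn": 0, "grip": 0.5}, {"tx": -0.4, "ty": 0.4, "tz": 0, "turn": 0, "grip": 0.5}, {"tx": -0.3, "ty": 0.25, "tz": 0, "turn": 0, "grip": 0.5}, {"tx": -0.13, "ty": 0.11, "tz": 0, "turn": 0, "grip": 0.5}, {"tx": 0, "ty": 0, "tz": 0, "turn": 0, "grip": 0.5}], "newtons": 12}}

```text
time: 45.75
position: [0.6328, -0.0979, 0.19]
tool_rot: [-2.032, -2.395, -0.0]
ft_force: [1.4, 0.5, -0.7]
grip_width: 0.597
grip_force: 12.0
```

```bash
python3 -c "
from h import *
plan([(.6326,-.0981,.14),(.6326,-.0981,.088)],99.4)"
```

```text
pos [ 0.6328 -0.0979  0.19  ] az 99.4 turn units -0.00 q7 -0.06 t 45.75 grip [ 0.597 12.   ] F [ 1.4  0.5 -0.7]
 -> (0.6326, -0.0981, 0.14) units [-0.   -0.    0.83]
 -> (0.6326, -0.0981, 0.088) units [-0.    0.    0.87]
```

>>> {"api": "send_rows", "payload": {"steps": [{"tx": 0, "ty": 0, "tz": 0.4, "turn": 0, "grip": 0.5}, {"tx": 0, "ty": 0, "tz": 0.4, "turn": 0, "grip": 0.5}, {"tx": 0, "ty": 0, "tz": 0.2, "turn": 0, "grip": 0.5}, {"tx": 0, "ty": 0, "tz": 0.15, "turn": 0, "grip": 0.5}, {"tx": 0, "ty": 0, "tz": 0.15, "turn": 0, "grip": 0.5}, {"tx": 0, "ty": 0, "tz": 0.15, "turn": 0, "grip": 0.5}, {"tx": 0, "ty": 0, "tz": 0.15, "turn": 0, "grip": 0.5}, {"tx": 0, "ty": 0, "tz": 0, "turn": 0, "grip": 0.5}], "newtons": 12}}

```text
time: 46.75
position: [0.6323, -0.098, 0.0934]
tool_rot: [-2.032, -2.395, 0.001]
ft_force: [0.1, -0.0, 0.1]
grip_width: 0.598
grip_force: 12.0
```

>>> {"api": "send_rows", "payload": {"steps": [{"tx": 0, "ty": 0, "tz": 0.06, "turn": 0, "grip": 0.5}, {"tx": 0, "ty": 0, "tz": 0.05, "turn": 0, "grip": 0.5}, {"tx": 0, "ty": 0, "tz": 0.04, "turn": 0, "grip": 0.5}, {"tx": 0, "ty": 0, "tz": 0.03, "turn": 0, "grip": 0.5}, {"tx": 0, "ty": 0, "tz": 0, "turn": 0, "grip": 0.5}], "newtons": 5}}

```text
time: 47.38
position: [0.6328, -0.098, 0.0834]
tool_rot: [-2.032, -2.395, 0.0]
ft_force: [-0.5, -0.1, -0.9]
grip_width: 0.596
grip_force: 5.0
```

>>> {"api": "send_rows", "payload": {"steps": [{"tx": 0, "ty": 0, "tz": 0.03, "turn": 0, "grip": 0.5}, {"tx": 0, "ty": 0, "tz": 0.02, "turn": 0, "grip": 0.5}, {"tx": 0, "ty": 0, "tz": 0, "turn": 0, "grip": 0.85}, {"tx": 0, "ty": 0, "tz": 0, "turn": 0, "grip": 0.85}, {"tx": 0, "ty": 0, "tz": 0, "turn": 0, "grip": 0.85}, {"tx": 0, "ty": 0, "tz": -0.3, "turn": 0, "grip": 0.85}, {"tx": 0, "ty": 0, "tz": -0.5, "turn": 0, "grip": 0.85}, {"tx": 0, "ty": 0, "tz": -0.5, "turn": 0, "grip": 0.85}, {"tx": 0, "ty": 0, "tz": -0.5, "turn": 0, "grip": 0.85}, {"tx": 0, "ty": 0, "tz": 0, "turn": 0, "grip": 0.85}], "newtons": 5}}

```text
time: 48.62
position: [0.6347, -0.0974, 0.1924]
tool_rot: [2.029, 2.392, 0.005]
ft_force: [0.3, -0.4, -0.2]
grip_width: 0.852
grip_force: 0.0
```

```bash
python3 -c "
from h import *
d=img('top'); report(d); b=img('side')
for k,a,r in seg(b)['body']: print(k.round(1),a,np.round(r[1],1),onz(b,*k,.05)[:2].round(3))
plan([],110)"
```

```text
[339. 131.] 354 z22 [ 0.6609 -0.0997] z26 [ 0.6601 -0.099 ] z40 [ 0.6572 -0.0968] LxW 0.121 0.053 az -169.6 
[331. 210.] 350 z22 [ 0.4248 -0.0728] z26 [ 0.4247 -0.0723] z40 [ 0.4245 -0.0704] LxW 0.064 0.053 az -71.8 
[402. 272.] 296 z22 [ 0.2408 -0.2782] z26 [ 0.2413 -0.277 ] z40 [ 0.2431 -0.2728] LxW 0.073 0.034 az -99.0 
[119.2  70.9] 4104 [ 86.4 331.2] [ 1.127 -0.58 ]
[414.2  17.8] 1037 [42.6 32.6] [-0.321 -1.182]
[251.6  48.5] 1744 [35. 68.] [ 0.529 -0.816]
[303.9  50.3] 919 [32.7 29.2] [ 0.272 -0.82 ]
[500.6 133.1] 498 [71.5 14.8] [-0.519 -0.281]
[210.3 145.9] 285 [23. 14.] [ 0.637 -0.119]
[263.9 159.5] 278 [24. 14.] [ 0.423 -0.061]
[201.4 203. ] 517 [17.2 67. ] [0.628 0.165]
pos [ 0.633  -0.098   0.1891] az 99.4 turn units -1.33 q7 -0.07 t 48.73 grip [0.847 0.   ] F [-0.3  1.1 -0.5]
```

```bash
python3 -c "
from h import *
plan([(.4247,-.0706,.19),(.4247,-.0706,.062)],19.5)"
```

```text
pos [ 0.633  -0.098   0.1891] az 99.4 turn units 9.99 q7 -0.07 t 48.73 grip [0.847 0.   ] F [-0.3  1.1 -0.5]
 -> (0.4247, -0.0706, 0.19) units [-3.12 -1.59 -0.02]
 -> (0.4247, -0.0706, 0.062) units [-0.   -0.    2.13]
```

>>> {"api": "send_rows", "payload": {"steps": [{"tx": 0, "ty": 0, "tz": 0, "turn": 1, "grip": 0.9}, {"tx": 0, "ty": 0, "tz": 0, "turn": 1, "grip": 0.9}, {"tx": 0, "ty": 0, "tz": 0, "turn": 1, "grip": 0.9}, {"tx": 0, "ty": 0, "tz": 0, "turn": 1, "grip": 0.9}, {"tx": 0, "ty": 0, "tz": 0, "turn": 1, "grip": 0.9}, {"tx": 0, "ty": 0, "tz": 0, "turn": 1, "grip": 0.9}, {"tx": 0, "ty": 0, "tz": 0, "turn": 1, "grip": 0.9}, {"tx": 0, "ty": 0, "tz": 0, "turn": 1, "grip": 0.9}, {"tx": 0, "ty": 0, "tz": 0, "turn": 1, "grip": 0.9}, {"tx": 0, "ty": 0, "tz": 0, "turn": 1, "grip": 0.9}], "newtons": 5}}

```text
time: 49.98
position: [0.6321, -0.098, 0.1872]
tool_rot: [-3.097, -0.522, 0.003]
ft_force: [0.4, -0.4, 0.4]
grip_width: 0.901
grip_force: 0.0
```

>>> {"api": "send_rows", "payload": {"steps": [{"tx": -0.3, "ty": -0.15, "tz": 0, "turn": 0, "grip": 0.9}, {"tx": -0.5, "ty": -0.25, "tz": 0, "turn": 0, "grip": 0.9}, {"tx": -0.6, "ty": -0.3, "tz": 0, "turn": 0, "grip": 0.9}, {"tx": -0.6, "ty": -0.3, "tz": 0, "turn": 0, "grip": 0.9}, {"tx": -0.5, "ty": -0.25, "tz": 0, "turn": 0, "grip": 0.9}, {"tx": -0.4, "ty": -0.2, "tz": 0, "turn": 0, "grip": 0.9}, {"tx": -0.22, "ty": -0.14, "tz": 0, "turn": 0, "grip": 0.9}, {"tx": 0, "ty": 0, "tz": 0, "turn": 0, "grip": 0.9}], "newtons": 5}}

```text
time: 50.98
position: [0.4234, -0.0704, 0.1879]
tool_rot: [3.096, 0.527, -0.003]
ft_force: [0.6, 0.6, -0.0]
grip_width: 0.9
grip_force: 0.0
```

```bash
python3 -c "
from h import *
plan([(.4247,-.0706,.062)],19.5)
b=img('side')
for k,a,r in seg(b)['body']:
    if abs(k[0]-264)<40 and abs(k[1]-160)<30: print(k.round(1),a,np.round(r[1],1),onz(b,*k,.05)[:2].round(3))"
```

```text
pos [ 0.4234 -0.0704  0.1879] az 19.3 turn units -0.02 q7 -1.01 t 50.98 grip [0.9 0. ] F [ 0.6  0.6 -0. ]
 -> (0.4247, -0.0706, 0.062) units [0.02 0.01 2.1 ]
[264.1 159.6] 279 [24. 14.] [ 0.423 -0.061]
```

>>> {"api": "send_rows", "payload": {"steps": [{"tx": 0.02, "ty": 0, "tz": 0.5, "turn": 0, "grip": 0.9}, {"tx": 0, "ty": 0, "tz": 0.6, "turn": 0, "grip": 0.9}, {"tx": 0, "ty": 0, "tz": 0.6, "turn": 0, "grip": 0.9}, {"tx": 0, "ty": 0, "tz": 0.4, "turn": 0, "grip": 0.9}, {"tx": 0, "ty": 0, "tz": 0, "turn": 0, "grip": 0.5}, {"tx": 0, "ty": 0, "tz": 0, "turn": 0, "grip": 0.5}, {"tx": 0, "ty": 0, "tz": 0, "turn": 0, "grip": 0.5}, {"tx": 0, "ty": 0, "tz": 0, "turn": 0, "grip": 0.5}, {"tx": 0, "ty": 0, "tz": 0, "turn": 0, "grip": 0.5}], "newtons": 12}}

```text
time: 52.15
position: [0.4267, -0.0699, 0.0635]
tool_rot: [3.095, 0.528, 0.002]
ft_force: [0.2, 0.6, 5.8]
grip_width: 0.6
grip_force: 12.0
```

>>> {"api": "send_rows", "payload": {"steps": [{"tx": 0, "ty": 0, "tz": -0.15, "turn": 0, "grip": 0.5}, {"tx": 0.3, "ty": 0, "tz": 0, "turn": 0, "grip": 0.5}, {"tx": 0.4, "ty": 0, "tz": 0, "turn": 0, "grip": 0.5}, {"tx": 0.4, "ty": 0, "tz": 0, "turn": 0, "grip": 0.5}, {"tx": 0.4, "ty": 0, "tz": 0, "turn": 0, "grip": 0.5}, {"tx": 0.2, "ty": 0, "tz": 0, "turn": 0, "grip": 0.5}, {"tx": 0, "ty": 0, "tz": 0.15, "turn": 0, "grip": 0.5}, {"tx": 0, "ty": 0, "tz": 0.02, "turn": 0, "grip": 0.5}, {"tx": 0, "ty": 0, "tz": 0, "turn": 0, "grip": 0.5}], "newtons": 12}}

```text
time: 53.28
position: [0.5224, -0.0356, 0.062]
tool_rot: [3.097, 0.529, 0.003]
ft_force: [1.6, 1.4, 4.8]
grip_width: 0.594
grip_force: 12.0
```

>>> {"api": "send_rows", "payload": {"steps": [{"tx": 0, "ty": 0, "tz": 0, "turn": 0, "grip": 0.5}, {"tx": -0.15, "ty": 0, "tz": -0.02, "turn": 0, "grip": 0.5}, {"tx": -0.15, "ty": 0, "tz": -0.02, "turn": 0, "grip": 0.5}, {"tx": -0.15, "ty": 0, "tz": 0, "turn": 0, "grip": 0.5}, {"tx": -0.15, "ty": 0, "tz": 0, "turn": 0, "grip": 0.5}], "newtons": 3}}

```text
time: 53.9
position: [0.4866, -0.0486, 0.0633]
tool_rot: [3.096, 0.528, -0.002]
ft_force: [0.1, 0.5, -0.6]
grip_width: 0.59
grip_force: 3.0
```

```bash
cat >> h.py <<'E'
def ascii():
    """coarse side-view map around the TCP: # dark gripper, o grey cup, b brass, . wood"""
    d=img('side'); p=np.array(ctrl.get_state()['position']); u,v=proj(d,p).astype(int)
    hs=cv2.cvtColor(d['pixels'],cv2.COLOR_RGB2HSV).astype(int)
    for r in range(v-16,v+30):
        print(r,''.join('#' if V<75 else 'o' if S<80 else 'b' if (S<175 and V>165 and 17<H<32) else '.' for H,S,V in hs[r,u-28:u+32]))
    print('tcp col',28,'row',v)
E
python3 -c "
from h import *
plan([],19.3); ascii()"
```

```text
pos [ 0.4866 -0.0486  0.0633] az 19.3 turn units 0.01 q7 -1.39 t 53.90 grip [0.59 3.  ] F [ 0.1  0.5 -0.6]
142 bb................ooo.################......................
143 ..................ooo.################......................
144 ...................oo..###############......................
145 ...................ooo.###############......................
146 ...................ooo..##############......................
147 ....................ooo.##############......................
148 ....................ooo.#############oooo...................
149 .....................ooo########ooooooooo...................
150 bb...................ooo###ooooooooooooooo..................
151 bb...................oooo#ooooooooooooooooo.................
152 bbb..................ooooooooooooooooooooooo................
153 bbb..................ooooooooooooooooooooooo................
154 bbb..................oooooooooooooooooooooooo...............
155 bbbb.................oooooooooooooooooooooooo...............
156 bbb.................ooooooooooooooooooooooo#o...............
157 bbb...........
[... 1315 characters left out ...]
...............................
178 ............................................................
179 ...bb.......................................................
180 ..bbb.......................................................
181 ....b.......................................................
182 ....b.......................................................
183 ....b.......................................................
184 ....b.......................................................
185 ....b.......................................................
186 ....b.......................................................
187 ....b.......................................................
tcp col 28 row 158
```

The tilt works: the base trails at columns 16–27 while the top leans over to the robot side. I'll continue the arc down to lying.

>>> {"api": "send_rows", "payload": {"steps": [{"tx": -0.15, "ty": 0, "tz": 0.04, "turn": 0, "grip": 0.5}, {"tx": -0.15, "ty": 0, "tz": 0.05, "turn": 0, "grip": 0.5}, {"tx": -0.14, "ty": 0, "tz": 0.08, "turn": 0, "grip": 0.5}, {"tx": -0.13, "ty": 0, "tz": 0.09, "turn": 0, "grip": 0.5}, {"tx": -0.11, "ty": 0, "tz": 0.11, "turn": 0, "grip": 0.5}, {"tx": -0.1, "ty": 0, "tz": 0.11, "turn": 0, "grip": 0.5}, {"tx": -0.08, "ty": 0, "tz": 0.12, "turn": 0, "grip": 0.5}, {"tx": -0.05, "ty": 0, "tz": 0.09, "turn": 0, "grip": 0.5}, {"tx": 0, "ty": 0, "tz": 0, "turn": 0, "grip": 0.5}], "newtons": 3}}

```text
time: 55.08
position: [0.4359, -0.0657, 0.0218]
tool_rot: [-3.096, -0.529, 0.002]
ft_force: [-1.1, -0.5, -0.1]
grip_width: 0.601
grip_force: 3.0
```

```bash
python3 -c "
from h import *
plan([],19.3); ascii()"
```

```text
pos [ 0.4359 -0.0657  0.0218] az 19.4 turn units 0.01 q7 -1.32 t 55.08 grip [0.601 3.   ] F [-1.1 -0.5 -0.1]
147 ....................o..###o############.....................
148 ...................ooo.################.....................
149 ....................ooo.###############.....................
150 ....................ooo.###############.....................
151 .....................oo..##############.....................
152 .....................ooo.###############....................
153 .....................oooo###############o...................
154 ......................ooo############ooooo..................
155 ......................oooo#####ooooooooooo..................
156 ..................ooooooooooooooooooooooooo.................
157 ..............oooooooooooo#oooooooooooooooooo...............
158 ..............ooooooooooooooooooooooooooooooo...............
159 ..............oooooooooooooooooooooooooooooooo..............
160 ..............oooooooooo#ooooooooooooooooooooo..............
161 ..............oooooooooo#ooooooooooooooooooooo..............
162 ............
[... 1317 characters left out ...]
...............................
183 ............................................................
184 ............................................................
185 ............................................................
186 ............................................................
187 ............................................................
188 ............................................................
189 ............................................................
190 ............................................................
191 ............................................................
192 ............................................................
tcp col 28 row 163
```

The cup now lies down with its floor outward (column 14) and mouth robot-ward. I'll open, slide to the floor end, regrip lightly and jerk it mouth-down.

>>> {"api": "send_rows", "payload": {"steps": [{"tx": 0, "ty": 0, "tz": 0, "turn": 0, "grip": 0.85}, {"tx": 0, "ty": 0, "tz": 0, "turn": 0, "grip": 0.85}, {"tx": 0, "ty": 0, "tz": 0, "turn": 0, "grip": 0.85}, {"tx": 0.3, "ty": 0, "tz": 0, "turn": 0, "grip": 0.85}, {"tx": 0.4, "ty": 0, "tz": 0, "turn": 0, "grip": 0.85}, {"tx": 0.18, "ty": 0, "tz": 0, "turn": 0, "grip": 0.85}, {"tx": 0, "ty": 0, "tz": 0, "turn": 0, "grip": 0.85}], "newtons": 3}}

```text
time: 56.0
position: [0.4865, -0.0479, 0.0223]
tool_rot: [-3.096, -0.53, 0.0]
ft_force: [0.2, 0.5, -0.1]
grip_width: 0.848
grip_force: 0.0
```

```bash
python3 -c "
from h import *
plan([],19.3); ascii()" | head -34
```

```text
pos [ 0.4865 -0.0479  0.0223] az 19.4 turn units 0.02 q7 -1.45 t 56.00 grip [0.848 0.   ] F [ 0.2  0.5 -0.1]
150 bb................ooo.################......................
151 bb.................oo..###############......................
152 bbb................ooo.###############......................
153 bbb................ooo.###############......................
154 bbbb................oo..##############....ooooob............
155 bbbb................ooo.##############ooooooooobb...........
156 bbb.................oooo#############ooooooooooob...........
157 bbb..................ooo##########oooooooooooooob...........
158 bb...................ooo####oooooooooooooooooooobb..........
159 bb....................ooo#ooooooooooooooooooooooob..........
160 ......................ooo#oooooooooooooooooooooooo..........
161 ......................ooooooooooooooooooooooooooooo.........
162 ......................ooooooooooooooooooooooooooooo.........
163 ......................ooooooooooooooooooooooooooooo.........
164 ......................o#ooooooooooooooooooooooooob..........
165 ............
[... 453 characters left out ...]
...............##########.........................
173 ..........................########..........................
174 .............................#####..........................
175 .............................#####..........................
176 ..............................###...........................
177 ............................................................
178 ............................................................
179 .b.bb.......................................................
180 ...bb.......................................................
181 ....b.......................................................
182 ....b.......................................................
```

>>> {"api": "send_rows", "payload": {"steps": [{"tx": 0, "ty": 0, "tz": 0, "turn": 0, "grip": 0.5}, {"tx": 0, "ty": 0, "tz": 0, "turn": 0, "grip": 0.5}, {"tx": 0, "ty": 0, "tz": 0, "turn": 0, "grip": 0.5}, {"tx": 0, "ty": 0, "tz": 0, "turn": 0, "grip": 0.5}, {"tx": 0, "ty": 0, "tz": -0.1, "turn": 0, "grip": 0.5}, {"tx": 0, "ty": 0, "tz": -0.15, "turn": 0, "grip": 0.5}, {"tx": 0, "ty": 0, "tz": -0.15, "turn": 0, "grip": 0.5}, {"tx": 0, "ty": 0, "tz": -0.15, "turn": 0, "grip": 0.5}, {"tx": 0, "ty": 0, "tz": -0.15, "turn": 0, "grip": 0.5}, {"tx": 0, "ty": 0, "tz": -0.15, "turn": 0, "grip": 0.5}, {"tx": 0, "ty": 0, "tz": -0.15, "turn": 0, "grip": 0.5}, {"tx": 0, "ty": 0, "tz": 0, "turn": 0, "grip": 0.5}], "newtons": 3}}

```text
time: 57.55
position: [0.4869, -0.0486, 0.0831]
tool_rot: [3.096, 0.528, 0.002]
ft_force: [1.2, -0.9, -1.4]
grip_width: 0.595
grip_force: 3.0
```

>>> {"api": "send_rows", "payload": {"steps": [{"tx": 0, "ty": 0, "tz": -0.9, "turn": 0, "grip": 0.5}, {"tx": 0, "ty": 0, "tz": 0, "turn": 0, "grip": 0.5}, {"tx": 0, "ty": 0, "tz": 0.3, "turn": 0, "grip": 0.5}, {"tx": 0, "ty": 0, "tz": 0.3, "turn": 0, "grip": 0.5}, {"tx": 0, "ty": 0, "tz": -0.9, "turn": 0, "grip": 0.5}, {"tx": 0, "ty": 0, "tz": 0, "turn": 0, "grip": 0.5}, {"tx": 0, "ty": 0, "tz": 0.3, "turn": 0, "grip": 0.5}, {"tx": 0, "ty": 0, "tz": 0.3, "turn": 0, "grip": 0.5}, {"tx": 0, "ty": 0, "tz": -0.9, "turn": 0, "grip": 0.5}, {"tx": 0, "ty": 0, "tz": 0, "turn": 0, "grip": 0.5}], "newtons": 3}}

```text
time: 58.8
position: [0.4877, -0.0482, 0.1728]
tool_rot: [3.096, 0.529, 0.004]
ft_force: [0.5, 0.7, -0.4]
grip_width: 0.596
grip_force: 3.0
```

>>> {"api": "send_rows", "payload": {"steps": [{"tx": 0, "ty": 0, "tz": 0.3, "turn": 0, "grip": 0.5}, {"tx": 0, "ty": 0, "tz": 0.3, "turn": 0, "grip": 0.5}, {"tx": 0, "ty": 0, "tz": -0.9, "turn": 0, "grip": 0.5}, {"tx": 0, "ty": 0, "tz": 0, "turn": 0, "grip": 0.5}, {"tx": 0, "ty": 0, "tz": 0.3, "turn": 0, "grip": 0.5}, {"tx": 0, "ty": 0, "tz": 0.3, "turn": 0, "grip": 0.5}, {"tx": 0, "ty": 0, "tz": -0.9, "turn": 0, "grip": 0.5}, {"tx": 0, "ty": 0, "tz": 0, "turn": 0, "grip": 0.5}, {"tx": 0, "ty": 0, "tz": 0.3, "turn": 0, "grip": 0.5}, {"tx": 0, "ty": 0, "tz": 0.3, "turn": 0, "grip": 0.5}], "newtons": 3}}

```text
time: 60.05
position: [0.4846, -0.0483, 0.1689]
tool_rot: [-3.095, -0.529, 0.005]
ft_force: [-1.0, 1.1, -1.4]
grip_width: 0.595
grip_force: 3.0
```

```bash
python3 -c "
from h import *
plan([],19.3); ascii()"
```

```text
pos [ 0.4846 -0.0483  0.1689] az 19.4 turn units 0.01 q7 -1.25 t 60.05 grip [0.595 2.998] F [-1.   1.1 -1.4]
122 bbbbbbbbbbb.......ooo..################.....................
123 bbbbbbbbbbb........oo..################.....................
124 bbbbbbbb...........ooo..###############.....................
125 ....................oo..###############o....................
126 ....................ooo.##########oooooooo..................
127 ....................ooo.#####ooooooooooooo..................
128 .....................ooo##ooooooooooooooooo.................
129 .....................ooo##ooooooooooooooooooo...............
130 ..bbb................oooooooooooooooooooooooo...............
131 .bbbbb...............#oooooooooooooooooooooooo..............
132 .bbbbbb..............#oooooooooooooooooooooooo..............
133 ..bbbbbb.............##ooooooooooooooooooooooo..............
134 ..bbbbbb..............#oooooooooooooooooo#####..............
135 ..bbbbbbb...............ooooooooooo###########..............
136 ..bbbbbbb................ooooooo##############..............
137 .bbbbbbbb...
[... 1317 characters left out ...]
oooooooo.......................
158 bb......................oooooooo............................
159 bb.......................oo.................................
160 ............................................................
161 ............................................................
162 ............................................................
163 ............................................................
164 ............................................................
165 ............................................................
166 ............................................................
167 ............................................................
tcp col 28 row 138
```

>>> {"api": "send_rows", "payload": {"steps": [{"tx": 0, "ty": 0, "tz": 0.4, "turn": 0, "grip": 0.5}, {"tx": 0, "ty": 0, "tz": 0.5, "turn": 0, "grip": 0.5}, {"tx": 0, "ty": 0, "tz": 0.4, "turn": 0, "grip": 0.5}, {"tx": 0, "ty": 0, "tz": 0.3, "turn": 0, "grip": 0.5}, {"tx": 0, "ty": 0, "tz": 0.05, "turn": 0, "grip": 0.5}, {"tx": 0, "ty": 0, "tz": 0.05, "turn": 0, "grip": 0.5}, {"tx": 0, "ty": 0, "tz": 0.05, "turn": 0, "grip": 0.5}, {"tx": 0, "ty": 0, "tz": 0, "turn": 0, "grip": 0.5}], "newtons": 3}}

```text
time: 61.1
position: [0.4865, -0.0485, 0.0676]
tool_rot: [3.096, 0.529, 0.001]
ft_force: [0.3, 2.7, 2.3]
grip_width: 0.6
grip_force: 3.0
```

>>> {"api": "send_rows", "payload": {"steps": [{"tx": 0, "ty": 0, "tz": 0.04, "turn": 0, "grip": 0.5}, {"tx": 0, "ty": 0, "tz": 0.04, "turn": 0, "grip": 0.5}, {"tx": 0, "ty": 0, "tz": 0, "turn": 0, "grip": 1}, {"tx": 0, "ty": 0, "tz": 0, "turn": 0, "grip": 1}, {"tx": 0, "ty": 0, "tz": 0, "turn": 0, "grip": 1}, {"tx": 0, "ty": 0, "tz": 0, "turn": 0, "grip": 1}], "newtons": 5}}

```text
time: 61.85
position: [0.4862, -0.0487, 0.0624]
tool_rot: [3.097, 0.528, -0.0]
ft_force: [0.5, -0.2, -0.7]
grip_width: 0.955
grip_force: 0.0
```

```bash
python3 -c "
from h import *
plan([],19.3); ascii()" | head -44
```

```text
pos [ 0.4862 -0.0487  0.0624] az 19.4 turn units 0.01 q7 -1.40 t 61.85 grip [0.955 0.   ] F [ 0.5 -0.2 -0.7]
142 bbb...............ooo.################......................
143 .b.................oo.################......................
144 ...................ooo.###############......................
145 ...................ooo.###############......................
146 ....................oo.###############......................
147 ....................ooo###############......................
148 ....................ooo###############o.....................
149 .....................ooo#########oooooo.....................
150 bb...................oooo###oooooooooooo....................
151 bb...................oooooooooooooooooooooo.................
152 bbb...................oooooooooooooooooooooo................
153 bbb...................oooooooooooooooooooooo................
154 bbb...................ooooooooooooooooooooooo...............
155 bbbb..................ooooooooooooooooooooooo...............
156 bbb...................o#ooooooooooooooooooooo...............
157 bbb.........
[... 1103 characters left out ...]
...............ooo................................
175 ............................................................
176 ............................................................
177 ............................................................
178 ............................................................
179 b..bb.......................................................
180 ...bb.......................................................
181 ....b.......................................................
182 ....b.......................................................
183 ....b.......................................................
184 ....b.......................................................
```

The cup stands on its rim, nearly centred (columns 22–37, TCP at 28). Turning 90° and closing on the other flats to centre it.

>>> {"api": "send_rows", "payload": {"steps": [{"tx": -0.06, "ty": 0, "tz": 0, "turn": -1, "grip": 1}, {"tx": 0, "ty": 0, "tz": 0, "turn": -1, "grip": 1}, {"tx": 0, "ty": 0, "tz": 0, "turn": -1, "grip": 1}, {"tx": 0, "ty": 0, "tz": 0, "turn": -1, "grip": 1}, {"tx": 0, "ty": 0, "tz": 0, "turn": -1, "grip": 1}, {"tx": 0, "ty": 0, "tz": 0, "turn": -1, "grip": 1}, {"tx": 0, "ty": 0, "tz": 0, "turn": -1, "grip": 1}, {"tx": 0, "ty": 0, "tz": 0, "turn": -1, "grip": 1}, {"tx": 0, "ty": 0, "tz": 0, "turn": -1, "grip": 1}, {"tx": 0, "ty": 0, "tz": 0, "turn": -1, "grip": 1}, {"tx": 0, "ty": 0, "tz": 0, "turn": -1, "grip": 1}, {"tx": 0, "ty": 0, "tz": 0, "turn": -0.25, "grip": 1}], "newtons": 5}}

```text
time: 63.4
position: [0.4829, -0.0496, 0.0624]
tool_rot: [-1.815, -2.564, -0.0]
ft_force: [-0.3, -0.5, 0.7]
grip_width: 1.0
grip_force: 0.0
```

>>> {"api": "send_rows", "payload": {"steps": [{"tx": 0, "ty": 0, "tz": 0, "turn": 0, "grip": 0.5}, {"tx": 0, "ty": 0, "tz": 0, "turn": 0, "grip": 0.5}, {"tx": 0, "ty": 0, "tz": 0, "turn": 0, "grip": 0.5}, {"tx": 0, "ty": 0, "tz": 0, "turn": 0, "grip": 0.5}, {"tx": 0, "ty": 0, "tz": 0, "turn": 0, "grip": 0.5}], "newtons": 12}}

```text
time: 64.03
position: [0.4831, -0.0495, 0.0626]
tool_rot: [1.816, 2.563, 0.0]
ft_force: [1.1, -0.1, 0.0]
grip_width: 0.595
grip_force: 12.0
```

```bash
python3 -c "
from h import *
p=np.array(ctrl.get_state()['position'])
plan([(p[0],p[1],.21),(.6154,-.3176,.21),(.6154,-.3176,p[2]+.021)],109.4); ascii()" | head -44
```

```text
pos [ 0.4831 -0.0495  0.0626] az 109.4 turn units -0.00 q7 0.01 t 64.03 grip [ 0.595 12.   ] F [ 1.1 -0.1  0. ]
 -> (np.float64(0.4830810020219728), np.float64(-0.04954533268456048), 0.21) units [-0.    0.   -2.46]
 -> (0.6154, -0.3176, 0.21) units [-4.95  0.6   0.  ]
 -> (0.6154, -0.3176, np.float64(0.08360826044572894)) units [ 0.   -0.    2.11]
142 b.b.ooooooo..oooooooo......#####################o##oooo#o...
143 ....ooooooo..ooooooo....oo####################....o######...
144 ....oooooooo.oooooooo...oo##########.######ooo.....#####....
145 ....oooooooooooooooooooooo####........##ooooooo....oo###....
146 .....oooooooooooo#o#####o.............#oooooooo.ooooo##.....
147 .....oooooooooo####o.....................oooooooooooo##.....
148 .....oooooooo##.....................ooo..oo####o....o##.....
149 ......ooooooo#...bbbb...........oooooooo.o#####......o......
150 bb....ooooo##........o.....ooooooooooooo.######.............
151 bb....o#####.....oooooooooooooooooooo#####o.................
152 bbb....###.....b.oooo#ooooooooooooooo####...................
153 bbb....###ooooobbo####ooooooooo
[... 1149 characters left out ...]
..............ooooooooooooo.......................
172 ........................ooooooooooooo.......................
173 ........................ooooooo.............................
174 .........................ooo................................
175 ............................................................
176 ............................................................
177 ............................................................
178 ............................................................
179 b..bb.......................................................
180 ...bb.......................................................
181 ....b.......................................................
```

>>> {"api": "send_rows", "payload": {"steps": [{"tx": 0, "ty": 0, "tz": -0.5, "turn": 0, "grip": 0.5}, {"tx": 0, "ty": 0, "tz": -0.7, "turn": 0, "grip": 0.5}, {"tx": 0, "ty": 0, "tz": -0.7, "turn": 0, "grip": 0.5}, {"tx": -0.4, "ty": 0.05, "tz": -0.46, "turn": 0, "grip": 0.5}, {"tx": -0.6, "ty": 0.07, "tz": 0, "turn": 0, "grip": 0.5}, {"tx": -0.7, "ty": 0.08, "tz": 0, "turn": 0, "grip": 0.5}, {"tx": -0.7, "ty": 0.1, "tz": 0, "turn": 0, "grip": 0.5}, {"tx": -0.7, "ty": 0.1, "tz": 0, "turn": 0, "grip": 0.5}, {"tx": -0.7, "ty": 0.1, "tz": 0, "turn": 0, "grip": 0.5}, {"tx": -0.6, "ty": 0.05, "tz": 0, "turn": 0, "grip": 0.5}, {"tx": -0.4, "ty": 0.04, "tz": 0, "turn": 0, "grip": 0.5}, {"tx": -0.15, "ty": 0.01, "tz": 0, "turn": 0, "grip": 0.5}], "newtons": 12}}

```text
time: 65.58
position: [0.6152, -0.3193, 0.203]
tool_rot: [-1.818, -2.561, -0.0]
ft_force: [0.0, 0.4, -0.9]
grip_width: 0.596
grip_force: 12.0
```

>>> {"api": "send_rows", "payload": {"steps": [{"tx": 0, "ty": 0, "tz": 0, "turn": 0, "grip": 0.5}, {"tx": 0, "ty": 0, "tz": 0, "turn": 0, "grip": 0.5}], "newtons": 12}}

```text
time: 65.82
position: [0.6153, -0.3162, 0.2044]
tool_rot: [-1.813, -2.565, -0.0]
ft_force: [-0.0, 0.3, -1.5]
grip_width: 0.596
grip_force: 12.0
```

```bash
python3 -c "
from h import *
plan([(.6154,-.3176,.21),(.6154,-.3176,.0836)],109.4)"
```

```text
pos [ 0.6153 -0.3162  0.2044] az 109.5 turn units 0.01 q7 0.44 t 65.83 grip [ 0.596 12.   ] F [-0.   0.3 -1.5]
 -> (0.6154, -0.3176, 0.21) units [-0.02 -0.01 -0.09]
 -> (0.6154, -0.3176, 0.0836) units [-0.    0.    2.11]
```

>>> {"api": "send_rows", "payload": {"steps": [{"tx": -0.02, "ty": 0, "tz": 0.4, "turn": 0, "grip": 0.5}, {"tx": 0, "ty": 0, "tz": 0.4, "turn": 0, "grip": 0.5}, {"tx": 0, "ty": 0, "tz": 0.35, "turn": 0, "grip": 0.5}, {"tx": 0, "ty": 0, "tz": 0.2, "turn": 0, "grip": 0.5}, {"tx": 0, "ty": 0, "tz": 0.15, "turn": 0, "grip": 0.5}, {"tx": 0, "ty": 0, "tz": 0.15, "turn": 0, "grip": 0.5}, {"tx": 0, "ty": 0, "tz": 0.15, "turn": 0, "grip": 0.5}, {"tx": 0, "ty": 0, "tz": 0.1, "turn": 0, "grip": 0.5}, {"tx": 0, "ty": 0, "tz": 0.05, "turn": 0, "grip": 0.5}, {"tx": 0, "ty": 0, "tz": 0, "turn": 0, "grip": 0.5}], "newtons": 8}}

```text
time: 67.08
position: [0.6158, -0.319, 0.087]
tool_rot: [-1.816, -2.564, 0.0]
ft_force: [-0.2, -0.7, -0.6]
grip_width: 0.596
grip_force: 8.0
```

>>> {"api": "send_rows", "payload": {"steps": [{"tx": 0, "ty": 0, "tz": 0.04, "turn": 0, "grip": 0.5}, {"tx": 0, "ty": 0, "tz": 0.03, "turn": 0, "grip": 0.5}, {"tx": 0, "ty": 0, "tz": 0.02, "turn": 0, "grip": 0.5}, {"tx": 0, "ty": 0, "tz": 0, "turn": 0, "grip": 0.85}, {"tx": 0, "ty": 0, "tz": 0, "turn": 0, "grip": 0.85}, {"tx": 0, "ty": 0, "tz": 0, "turn": 0, "grip": 0.85}, {"tx": 0, "ty": 0, "tz": -0.3, "turn": 0, "grip": 0.85}, {"tx": 0, "ty": 0, "tz": -0.5, "turn": 0, "grip": 0.85}, {"tx": 0, "ty": 0, "tz": -0.6, "turn": 0, "grip": 0.85}, {"tx": 0, "ty": 0, "tz": -0.6, "turn": 0, "grip": 0.85}], "newtons": 4}}

```text
time: 68.32
position: [0.616, -0.3188, 0.2043]
tool_rot: [1.815, 2.563, 0.0]
ft_force: [-0.6, -0.7, -0.2]
grip_width: 0.852
grip_force: 0.0
```

>>> {"api": "send_rows", "payload": {"steps": [{"tx": -0.3, "ty": -0.5, "tz": 0, "turn": 0, "grip": 0.85}, {"tx": -0.6, "ty": -0.7, "tz": 0, "turn": 0, "grip": 0.85}, {"tx": -0.6, "ty": -0.7, "tz": 0, "turn": 0, "grip": 0.85}, {"tx": -0.6, "ty": -0.7, "tz": 0, "turn": 0, "grip": 0.85}, {"tx": -0.6, "ty": -0.5, "tz": 0, "turn": 0, "grip": 0.85}, {"tx": -0.3, "ty": -0.2, "tz": 0, "turn": 0, "grip": 0.85}, {"tx": 0, "ty": 0, "tz": 0, "turn": 0, "grip": 0.85}], "newtons": 4}}

```text
time: 69.2
position: [0.4875, -0.5567, 0.2025]
tool_rot: [1.821, 2.559, -0.0]
ft_force: [0.4, 0.8, -0.7]
grip_width: 0.851
grip_force: 0.0
```

```bash
python3 -c "
from h import *
plan([],109)
d=img('top'); b=img('side')
cv2.imwrite('pics/end.png',cv2.resize(np.hstack([b['pixels'][70:330,150:330],d['pixels'][70:330,110:440]])[:,:,::-1],None,fx=1.56,fy=1.56,interpolation=2))"
```

```text
pos [ 0.4875 -0.5567  0.2025] az 109.1 turn units 0.02 q7 0.83 t 69.20 grip [0.851 0.   ] F [ 0.4  0.8 -0.7]
```

View pics/end.png

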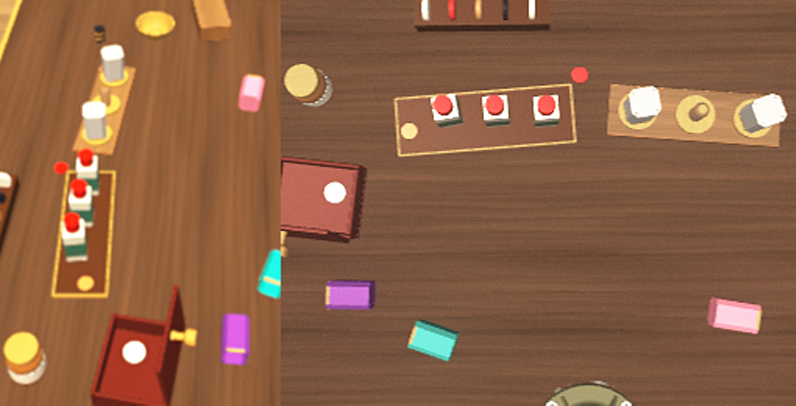

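In the final view, all three bottles stand cap-up on the ledge at (445,105), (495,105) and (545,105). Both cups are upside down on their own pegs, at (643,103) and (765,112). The coins, the case and the look-alikes have not moved. Handing in.

```bash
python3 -c "
from h import *
print(ctrl.close_job())"
```

```text
the job is handed in; nothing more can be done
None
```

The job is handed in (the call gave back no verdict): both cups present are upside down on their own pegs and all three bottles stand cap-up on the ledge, with coins, striker, case and look-alikes untouched, finished at about 69 s of the 210 s limit.

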